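# Pop the coin tray of the counter deposit box with its key

### The arm

A 6-joint arm with a two-finger parallel gripper is mounted at the origin on a cart in front of the work surface, level with it; the furniture and walls round the work are solid. World frame = base frame: x ahead of the robot, y to its left, z up, the work surface at z = 0. Lengths are in m, angles in degrees, forces in N, time in s.
With the tool pointing down it reaches from about 0.4 to 0.825 m from the base axis. Payload 7 kg.
Tool frame: the origin (TCP) lies on the centre line of the jaws, within the pads' length; the fingertips stand 17 mm ahead of it and the grasp point (between the pads) lies 2 mm behind it; y points along the fingers, z is the direction in which the jaws open and shut, and the axes are right-handed (so a half turn about y gives the same grasp; the last joint's range is limited). The gripper opens to 88 mm and grips with 3 to 60 N. Pads are 19 mm wide; open, the fingers measure 130 mm over their backs; the gripper's body (78 mm by 193 mm) begins 47 mm behind the grasp point.
Start: joints at [-58.092, 20.546, 0.682, 0, -70.136, -16.507], TCP at [0.179, -0.651, 0.244] pointing down, gripper open.
Joint ranges: [-176.03, 176.03], [-82.01, 121.73], [-58.28, 71.71], [-173.87, 95.51], [-174.79, -0.11], [-173.66, 173.66]. Speed limits (degrees/s): [136.94, 136.94, 172.46, 180, 180, 180].

### API

Orientations are given as [roll, pitch, yaw] about the fixed x, y, z axes, in that order (R = Rz(yaw) Ry(pitch) Rx(roll)).
In Python, from plant import r, capture, camera_info gives the robot as it stands. The module is installed in compiled form; this text tells all that it offers.
- The arm moves only by the tool apply_moves, never from a script. Its argument "deltas" is a list of rows, each an object of numbers: "tx", "ty", "tz": the shift along the tool's x, y, z in m; "turn": the turn about the tool's y in rad; "gripper": the finger opening in m, from 0 to 0.0876. A call has 1 to 5 rows; each row is the pose to reach, as a shift and turn from the pose commanded when the call began, along the tool's axes at that moment; what a row does not reach only later rows make up. A row lasts 1/10 s, in which the tool goes at most 50 mm and 8.59 degrees, less where a joint would pass 70% of its speed; a pose out of reach is approached as far as the arm can. A call with a gripper value outside its range is refused whole. The fingers move at their own pace and stop on an object; "newtons" is the grip in N (left out, the last holds). Time passes only in rows, so rows that repeat a pose let the fingers close. It gives the time, the measured TCP pose, the force and the opening at its end, in the units of the state.
- r.get_state(): the state, without advancing time (a new reading comes with each control period).
- capture(name): name is "scene" or "top" or "wrist"; returns (picture, depth): 480x640x3 uint8, red, green, blue; 480x640 float32, m along the optical axis (not along the pixel's ray), 0 where there is no reading.
- camera_info(name): a dict with "K" (3x3 intrinsics, pixels), "eye" and "orientation" of the camera in the world; the wrist camera has in their place "tool_from_camera" (4x4, takes a point from camera to tool coordinates, whose origin is the TCP and whose axes are the tool frame's). Camera axes: x right, y up, looking along -z (the intrinsics and any distortion apply to the point x, -y, -z); pixel columns grow to the right and rows downward; lengths in m; the calibration is good to about 2 mm. A picture is of the moment at which its call begins: read the wrist's pose just before it. camera_info takes no time and is no camera call.
- r.close_job(): hands the job in, once; it reports no verdict.
The state is a dict: "time_s": time; "joints": joint angles; "qd": joint speeds; "joint_torque": joint torques, N m; "tcp_pos": TCP position; "eef_rot": TCP orientation; "contact_force": force on the tool from outside, world axes, zero at the start; "moment": the same for the moment, N m; "gripper_width": finger opening in m.
Only numpy, scipy, OpenCV 4.12 (cv2) and the standard library are available. Lean on these libraries where they do the work, as an engineer would, in place of code of your own. Each camera call takes 0.05 s, during which the arm holds its last target.

### The job

Open the coin tray of the grey deposit box: take the blue-headed key from the wooden key stand, put it fully into the lock on top of the box, turn it clockwise to its stop so that the sprung tray pops out, turn it back home and draw it out. Feel your way and never force the key, which fits the lock with little play and comes out only at home. Then stand the key back in its slot in the stand, upright and fully down, let go, and leave the tray out and the other things where they are.

Things in the scene. Friction and masses are not known exactly. Their poses are not given: they have to be found in the camera images.
- key_bow (a point): Centre of the key's blue plastic head, on the key's axis; the key starts upright in the stand, head up. Axes: z up along the shank, x along the width of head and bit, y through the head's thickness. Head 30 mm wide (x), 10 mm thick (y) with flat parallel sides, from 19 mm below to 22 mm above this point. Key about 50 g; a half turn about its axis makes no difference.
- key: The same key; origin on its axis at the underside of its collar, 23 mm below the head's centre, axes the same. The steel collar under the head is 18 mm across and 4 mm thick. It stops the key in lock and stand.
- key_bit (a point): Centre of the key's bit, 17.5 mm below the collar's underside: a steel bar 20 mm wide along x (10 mm each side of the axis), 5 mm thick along y, 10 mm high. The round shank, 8 mm across, runs from the collar to 24.5 mm below the collar's underside, so its blunt end stands 2 mm out below the bit.
- stand_slot (a point): Middle of the slot in the brass top of the beech key stand, at the top surface, 42 mm above the table. Slot 24 mm long along this frame's x, 9 mm wide along y, 30 mm deep; the bit stands in it and the collar rests on the brass. The stand is loose, foot 68 x 68 mm, block 60 x 60 mm, about 0.6 kg.
- deposit_box: Grey sheet-steel deposit box, 130 mm deep (x), 150 mm wide (y), 85 mm high, screwed to the table; origin under its centre at table height, z up; its front, with the coin tray, faces its own -x. On top: a note slot near the back, the square lock plate in the middle.
- keyhole (a point): Nominal keyhole: middle of the box top at the lock face, 88 mm above the table, axes as the box. Lock and tray sit in a carrier that lies up to 2 mm off along x, 6.5 mm along y and 0.06 rad twisted, new each time: find the real hole by feel or sight. Hole at home: slot 22 mm along x, 7 mm wide, widened to 11 x 11 mm in the middle, in a flat steel face 36 x 36 mm, 10 mm thick.
- lock_plug (a point): Nominal plug centre on the lock axis, 17.5 mm below the face, where the bit lies when the key is fully in (collar on the face). The plug's slot (22 x 7 mm) turns clockwise from above by 1.2 rad from home to a hard stop, plus 0.10 to 0.15 rad of play of the bit either way; home is a hard stop too. Friction 0.03 N m, up to 0.1 N m under the latch; it stays where left.
- coin_tray (a joint): How far the coin tray is out of the box front, towards the box's -x, in m: 0 shut, 0.024 fully out. A 3 N spring pushes it out once the latch lets go, right at the key's stop; it stays out. While the key is turned its bit is caught under the face and cannot be drawn out. The lock is damaged if key and lock press on each other with over 35 N (some 0.25 N m against a stop).
- oregano_shaker: Glass shaker with a white domed cap, 58 mm across, 83 mm high, origin under its centre: bystander.
- tomato_a: Small tomato, about 57 mm across: bystander.
- bench_scraper: Dough scraper with wooden handle and steel blade, 104 x 152 mm, lying flat: bystander.
Not all that is in view belongs to the job. Of the things shaped like the key, the blue one is meant.

How it is judged (in metres and radians):
On the way, in this order (a step that is already met when the one before it is completed fails the run):
1. the key is fully in the lock: collar down on the lock face, upright (z of key_bow in the frame of deposit_box below 0.1135 m and horizontal distance between key_bow and keyhole below 0.014 m and angle between key_bow's own z axis and vertical below 0.1 rad), for 0.1 s.
2. the tray has popped out while the key is in the lock (value of joint coin_tray above 0.018 m and z of key_bow in the frame of deposit_box below 0.115 m and horizontal distance between key_bow and keyhole below 0.014 m), for 0.1 s.
3. the key has been drawn out of the lock, upwards (z of key_bow in the frame of deposit_box above 0.137 m and value of joint coin_tray above 0.018 m), for 0.05 s.
At the end, for the whole second after the job is handed in: The coin tray is out by more than 18 mm; the key stands upright (within 0.1 rad) in the slot of the key stand, its collar within 3 mm of the top plate and its axis within 6 mm of the slot's middle, at rest and released; the stand stands upright within 30 mm of where it was (value of joint coin_tray above 0.018 m and z of key_bow in the frame of stand_slot below 0.026 m and horizontal distance between key_bow and stand_slot below 0.006 m and angle between key_bow's own z axis and vertical below 0.1 rad and angle between stand_slot's own z axis and vertical below 0.05 rad and distance of stand_slot from where it was at the start of the episode below 0.03 m and linear speed of key below 0.02 m/s); the robot touches nothing.
It fails at once if the key is forced: contact force between key and deposit box over 35 N (contact force between key and deposit_box above 35 N).
It fails at once if oregano shaker is moved by more than 20 mm (distance of oregano_shaker from where it was at the start of the episode above 0.02 m).
It fails at once if tomato a is moved by more than 20 mm (distance of tomato_a from where it was at the start of the episode above 0.02 m).
It fails at once if bench scraper is moved by more than 20 mm (distance of bench_scraper from where it was at the start of the episode above 0.02 m).
It also fails if it takes over 72 s, if anything falls off the work surface, if the arm or the gripper's body presses on something with over 40 N, if the wrist force passes 120 N, or if a joint passes its speed limit or range.

## Working session

There is one attempt and no reset: what is moved stays moved. The work goes in short steps, Python scripts to look and compute and a tool call to move; the robot and the scene stay as the last step left them, time stands still between calls to the robot, and variables do not carry over. Pictures are saved under pics/ and viewed, and the job is handed in when it is done.

Besides the shell and the picture viewer there is one more tool, called by a JSON object that holds its "name" and its "arguments". apply_moves: Moves the arm, as the interface text tells. Its arguments: {"type":"object","properties":{"deltas":{"type":"array","items":{"type":"object","properties":{"tx":{"type":"number"},"ty":{"type":"number"},"tz":{"type":"number"},"turn":{"type":"number"},"gripper":{"type":"number"}}}},"newtons":{"type":"number"}},"required":["deltas"]}

```bash
mkdir -p pics; ls
python3 - <<'E'
from plant import r,capture,camera_info
import cv2,numpy as np
print(r.get_state())
for n in ["scene","top"]:
    im,d=capture(n); np.savez(f"pics/{n}0.npz",im=im,d=d)
    cv2.imwrite(f"pics/{n}0.png",im[:,:,::-1]); print(n,camera_info(n))
print(camera_info("wrist"))
E
```

```text
pics
{'time_s': 0.0, 'joints': array([-5.80926736e+01,  2.05923360e+01,  6.32915934e-01, -2.12851177e-02,
       -7.01345277e+01, -1.65083621e+01]), 'qd': array([ 0.05657089, -0.00677032, -0.02042033,  0.08323409, -0.02371158,
       -0.00956213]), 'joint_torque': array([-5.86418191e-04, -5.82717741e+01,  2.93056029e+01,  6.99729234e+00,
        6.87827225e-03, -1.08739914e-04]), 'tcp_pos': array([ 0.17911441, -0.65032036,  0.24260231]), 'eef_rot': array([-8.99042388e+01,  7.51417264e-03,  1.53917212e+01]), 'contact_force': array([ 0.26357629,  0.33159384, -0.37661672]), 'moment': array([-0.03102488,  0.01875778,  0.01159748]), 'gripper_width': 0.08751834620533845}
scene {'K': array([[444.10537913,   0.        , 327.94381896],
       [  0.        , 444.10537913, 238.65518475],
       [  0.        ,   0.        ,   1.        ]]), 'eye': array([0.19985683, 0.35806751, 0.50678085]), 'orientation': array([  60.12580569,    0.23897901, -152.23459466])}
top {'K': array([[526.4481696 ,   0.        , 324.3672118 ],
       [  0.        , 526.4481696 , 236.20047849],
       [  0.        ,   0.        ,   1.        ]]), 'eye': array([ 0.46202414, -0.2618703 ,  0.94828335]), 'orientation': array([  4.20309705,  -0.27622421, -88.56111504])}
{'K': array([[340.26823533,   0.        , 317.97490805],
       [  0.        , 340.26823533, 238.85419818],
       [  0.        ,   0.        ,   1.        ]]), 'tool_from_camera': array([[-4.73616954e-04, -9.67172332e-01, -2.54120949e-01,
        -6.71905045e-02],
       [ 1.59480343e-03,  2.54119924e-01, -9.67171402e-01,
        -1.42260656e-01],
       [ 9.99998616e-01, -8.63341734e-04,  1.42209425e-03,
        -1.23788305e-05],
       [ 0.00000000e+00,  0.00000000e+00,  0.00000000e+00,
         1.00000000e+00]])}
```

View pics/scene0.png

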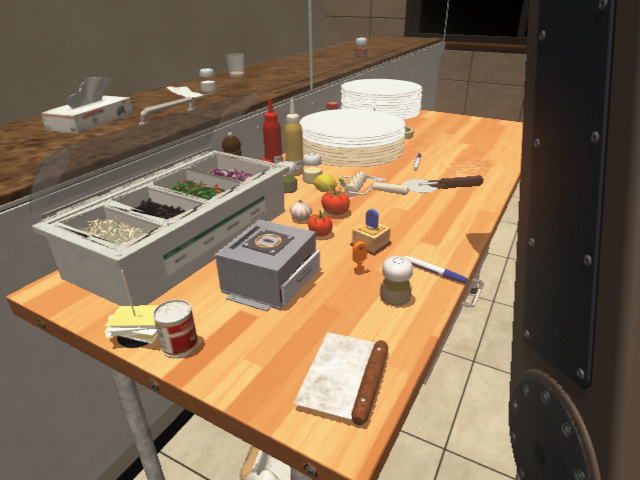

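View pics/top0.png

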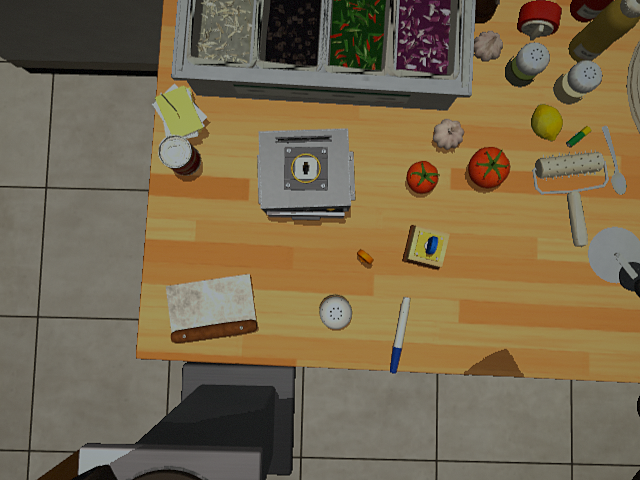

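```bash
cat > h.py <<'E'
import numpy as np,cv2
from scipy.spatial.transform import Rotation as R
from plant import r,capture,camera_info
F=np.diag([1,-1,-1.])
def campose(n,st=None):
    c=camera_info(n)
    if n!="wrist":
        return R.from_euler('xyz',c['orientation'],degrees=True).as_matrix(),c['eye'],c['K']
    T=c['tool_from_camera'];Rt=R.from_euler('xyz',st['eef_rot'],degrees=True).as_matrix()
    return Rt@T[:3,:3],Rt@T[:3,3]+st['tcp_pos'],c['K']
def cloud(d,P):
    Rm,e,K=P;v,u=np.mgrid[:d.shape[0],:d.shape[1]]
    p=np.stack([(u-K[0,2])/K[0,0]*d,(v-K[1,2])/K[1,1]*d,d],-1)
    return (p@F)@Rm.T+e
def ray(u,v,z,P):
    Rm,e,K=P;q=Rm@(F@np.array([(u-K[0,2])/K[0,0],(v-K[1,2])/K[1,1],1]))
    return e+q*(z-e[2])/q[2]
def proj(p,P):
    Rm,e,K=P;q=F@(Rm.T@(np.asarray(p)-e));return K[0,0]*q[0]/q[2]+K[0,2],K[1,1]*q[1]/q[2]+K[1,2]
E
python3 - <<'E'
from h import *
for n,(a,b,c,d) in {"top":(225,285,390,465),"scene":(195,265,335,405)}.items():
    z=np.load(f"pics/{n}0.npz");im=z['im']
    cv2.imwrite(f"pics/{n}_key.png",cv2.resize(im[a:b,c:d,::-1],None,fx=8,fy=8,interpolation=cv2.INTER_CUBIC))
z=np.load("pics/top0.npz");im=z['im']
cv2.imwrite("pics/top_box.png",cv2.resize(im[120:225,250:360,::-1],None,fx=5,fy=5,interpolation=cv2.INTER_CUBIC))
P=campose("top");C=cloud(z['d'],P)
hsv=cv2.cvtColor(im,cv2.COLOR_RGB2HSV)
m=(hsv[...,0]>100)&(hsv[...,0]<130)&(hsv[...,1]>150)&(hsv[...,2]>60)
m[:, :410]=0;m[:,460:]=0;m[:220]=0;m[280:]=0
print(m.sum(),C[m].mean(0),C[m].max(0),C[m].min(0))
for u,v in [(270,140),(340,190),(415,257),(440,235),(305,200),(325,165),(335,312)]: print(u,v,C[v,u])
E
```

```text
98 [ 0.51645599 -0.44441454  0.08178566] [ 0.5314881  -0.43813443  0.08785911] [ 0.50274579 -0.45125943  0.07172242]
270 140 [ 0.68422499 -0.16972233  0.08365145]
340 190 [ 0.60297998 -0.28840146  0.08428239]
415 257 [ 0.49698923 -0.42251662  0.0364742 ]
440 235 [ 0.53606982 -0.46480478  0.03973243]
305 200 [ 0.58521626 -0.23080928  0.0813263 ]
325 165 [ 0.64362142 -0.26250941  0.08731034]
335 312 [ 0.40186127 -0.28503064  0.07782429]
```

View pics/top_key.png

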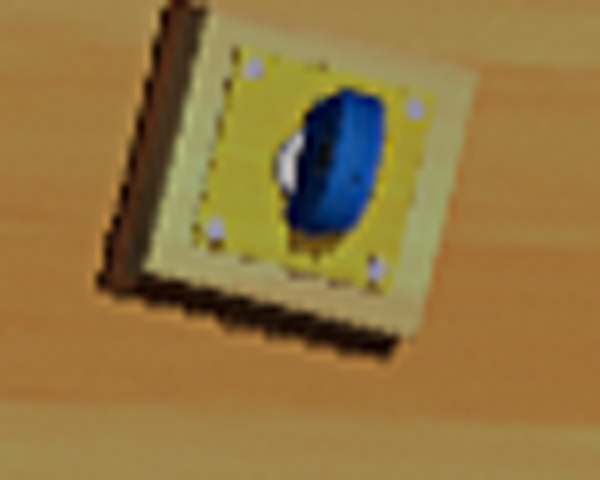

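View pics/scene_key.png

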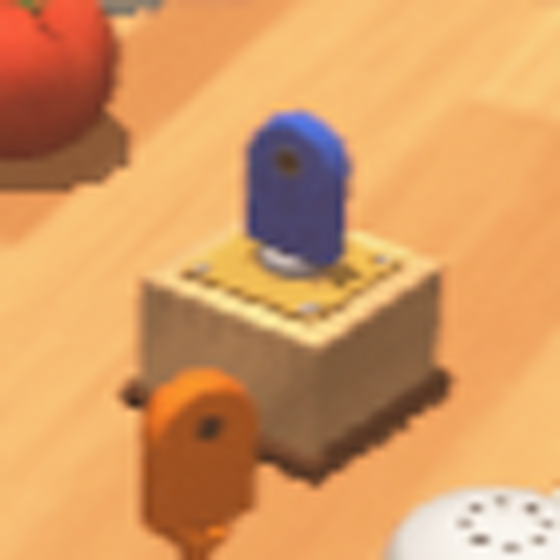

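View pics/top_box.png

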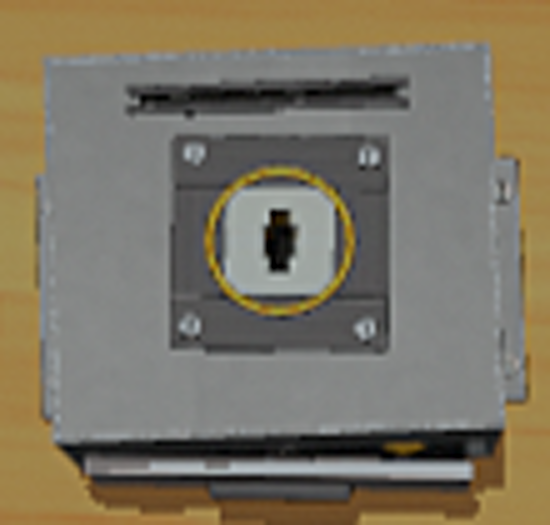

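Run:
```python
from h import *
z=np.load("pics/top0.npz");im=z['im'];P=campose("top");C=cloud(z['d'],P)
hsv=cv2.cvtColor(im,cv2.COLOR_RGB2HSV)
# orange
sub=C[245:270,352:380].reshape(-1,3);s=sub[sub[:,2]>0.02];print("orange",s.mean(0),s.max(0),s.min(0))
for u,v in [(320,85),(320,97),(250,95),(430,93),(320,75),(180,85),(422,178),(488,168),(448,134)]: print(u,v,C[v,u])
# stand brass rect
m=((hsv[...,0]>22)&(hsv[...,0]<32)&(hsv[...,1]>190)).astype(np.uint8);m[:, :400]=0;m[:,460:]=0;m[:220]=0;m[280:]=0
c=max(cv2.findContours(m,0,2)[0],key=cv2.contourArea)
rc=cv2.minAreaRect(c);b=cv2.boxPoints(rc);print(m.sum(),rc)
W=np.array([ray(u,v,0.042,P) for u,v in b]);print(W,W.mean(0))
for i in range(4):
    d=W[(i+1)%4]-W[i];print(np.hypot(*d[:2]),np.degrees(np.arctan2(d[1],d[0])))
# lock face
g=im.astype(int).min(2);
m=((g>115)).astype(np.uint8);m2=np.zeros_like(m);m2[155:185,290:322]=m[155:185,290:322]
c=max(cv2.findContours(m2,0,2)[0],key=cv2.contourArea);rc=cv2.minAreaRect(c);b=cv2.boxPoints(rc);print(m2.sum(),rc)
W=np.array([ray(u,v,0.088,P) for u,v in b]);print(W.mean(0))
for i in range(4):
    d=W[(i+1)%4]-W[i];print(np.hypot(*d[:2]),np.degrees(np.arctan2(d[1],d[0])))
print("hole",ray(250+280/5,120+241/5,0.088,P))
print("box top corners",[ray(250+u/5,120+v/5,0.085,P).round(4) for u,v in [(43,60),(487,43),(502,432),(55,442)]])
s=r.get_state();print(proj([0.516,-0.444,0.065],campose("wrist",s)))
```

```text
orange [ 0.49374775 -0.33290068  0.06341362] [ 0.50564808 -0.2618703   0.94828335] [ 0.46202414 -0.34775932  0.02383613]
320 85 [ 0.76462368 -0.25124778  0.12657472]
320 97 [ 0.77430552 -0.25070496  0.04151576]
250 95 [ 0.77919804 -0.1254433   0.02819388]
430 93 [ 0.75666487 -0.42759082  0.125433  ]
320 75 [ 0.78222016 -0.25078438  0.12347806]
180 85 [ 0.80542683  0.00914318 -0.00312179]
422 178 [ 0.63476572 -0.4321225   0.04147942]
488 168 [ 0.65319602 -0.54396552  0.05191281]
448 134 [ 0.7130472  -0.47606197  0.04484279]
26 ((430.0, 256.0), (0.0, 0.0), 0.0)
[[ 0.49915385 -0.44738121  0.042     ]
 [ 0.49915385 -0.44738121  0.042     ]
 [ 0.49915385 -0.44738121  0.042     ]
 [ 0.49915385 -0.44738121  0.042     ]] [ 0.49915385 -0.44738121  0.042     ]
0.0 0.0
0.0 0.0
0.0 0.0
0.0 0.0
386 ((305.5, 167.5), (21.0, 21.0), 90.0)
[ 0.63847247 -0.23036955  0.088     ]
0.034782541620016046 -88.49856811687748
0.035171160833641094 -178.49437651122574
0.03467977037491186 91.49013825019588
0.035164482767941665 1.6730775150125388
hole [ 0.63729631 -0.23122766  0.088     ]
box top corners [array([ 0.6969, -0.1504,  0.085 ]), array([ 0.7066, -0.2984,  0.085 ]), array([ 0.576 , -0.3062,  0.085 ]), array([ 0.5689, -0.1588,  0.085 ])]
(np.float64(406.1511223942827), np.float64(521.129822121872))
```

{"name": "apply_moves", "arguments": {"deltas": [{"tx": 0.05, "tz": 0.014, "ty": 0.005, "turn": 0.1}, {"tx": 0.1, "tz": 0.028, "ty": 0.01, "turn": 0.2}, {"tx": 0.145, "tz": 0.041, "ty": 0.015, "turn": 0.3}, {"tx": 0.19, "tz": 0.054, "ty": 0.02, "turn": 0.4}, {"tx": 0.235, "tz": 0.067, "ty": 0.025, "turn": 0.45}], "newtons": 20}}

```text
invalid input at $.deltas[0]: expected keys tx, ty, tz, turn, gripper
```

{"name": "apply_moves", "arguments": {"deltas": [{"tx": 0.045, "ty": 0.005, "tz": 0.014, "turn": 0.1, "gripper": 0.08}, {"tx": 0.09, "ty": 0.01, "tz": 0.028, "turn": 0.2, "gripper": 0.08}, {"tx": 0.135, "ty": 0.015, "tz": 0.041, "turn": 0.3, "gripper": 0.08}, {"tx": 0.18, "ty": 0.02, "tz": 0.053, "turn": 0.4, "gripper": 0.08}, {"tx": 0.22, "ty": 0.025, "tz": 0.064, "turn": 0.45, "gripper": 0.08}], "newtons": 20}}

```text
time_s: 0.6
tcp_pos: [0.3759, -0.5292, 0.2181]
eef_rot: [-90.0, 0.0, -10.6]
contact_force: [0.2, -0.8, -0.6]
gripper_width: 0.0801
```

{"name": "apply_moves", "arguments": {"deltas": [{"tx": 0.03, "ty": 0.005, "tz": 0.027, "turn": 0, "gripper": 0.06}, {"tx": 0.06, "ty": 0.01, "tz": 0.054, "turn": 0, "gripper": 0.06}, {"tx": 0.09, "ty": 0.015, "tz": 0.082, "turn": 0, "gripper": 0.06}, {"tx": 0.122, "ty": 0.018, "tz": 0.109, "turn": 0, "gripper": 0.06}, {"tx": 0.122, "ty": 0.018, "tz": 0.109, "turn": 0, "gripper": 0.06}], "newtons": 20}}

```text
time_s: 1.1
tcp_pos: [0.5175, -0.4426, 0.199]
eef_rot: [-90.0, 0.1, -10.2]
contact_force: [-0.3, -0.7, -1.2]
gripper_width: 0.0603
```

```bash
cat > snap.py <<'E'
import sys
from h import *
n=sys.argv[1];cam=sys.argv[2] if len(sys.argv)>2 else "wrist"
s=r.get_state();im,d=capture(cam)
np.savez(f"pics/{n}.npz",im=im,d=d,pos=s['tcp_pos'],rot=s['eef_rot'])
cv2.imwrite(f"pics/{n}.png",im[:,:,::-1]);print(s['time_s'],s['tcp_pos'].round(4),s['eef_rot'].round(2),s['contact_force'].round(2),s['moment'].round(3),s['joints'].round(1))
E
python3 snap.py w1
```

```text
1.1 [ 0.5175 -0.4426  0.199 ] [-8.996e+01  6.000e-02 -1.016e+01] [-0.34 -0.66 -1.19] [-0.043  0.008  0.   ] [-24.2  22.7  -1.9  -0.  -65.4 -76. ]
```

View pics/w1.png

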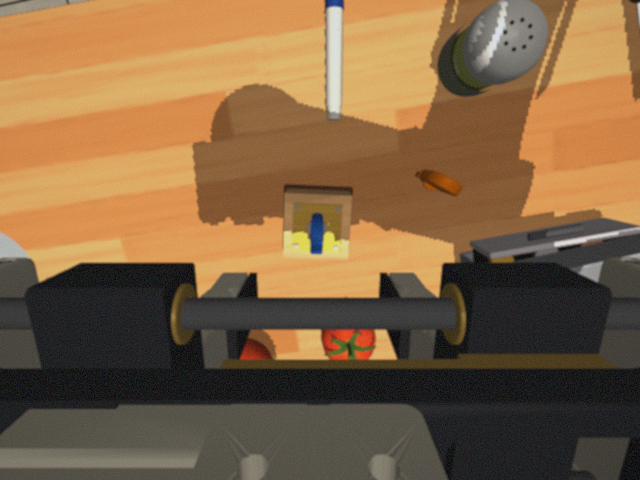

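Run:
```python
from h import *
z=np.load("pics/w1.npz");im=z['im']
cv2.imwrite("pics/w1c.png",cv2.resize(im[175:275,265:370,::-1],None,fx=7,fy=6,interpolation=cv2.INTER_CUBIC))
s=dict(tcp_pos=z['pos'],eef_rot=z['rot']);P=campose("wrist",s);C=cloud(z['d'],P)
hsv=cv2.cvtColor(im,cv2.COLOR_RGB2HSV)
m=(hsv[...,0]>100)&(hsv[...,0]<130)&(hsv[...,1]>150)&(hsv[...,2]>40);m[:175]=0;m[275:]=0;m[:,:265]=0;m[:,370:]=0
print(m.sum(),C[m].mean(0),C[m].min(0),C[m].max(0))
# in tool frame
Rt=R.from_euler('xyz',z['rot'],degrees=True).as_matrix()
T=(C-z['pos'])@Rt
print(T[m].mean(0),T[m].min(0),T[m].max(0))
top=m&(C[...,2]>0.08);print('top part tool',T[top].mean(0),T[top].min(0),T[top].max(0))
# stand top
st=(C[...,2]>0.035)&(C[...,2]<0.05);st[:175]=0;st[275:]=0;st[:,:265]=0;st[:,370:]=0
pts=T[st][:,[0,2]].astype(np.float32);print(len(pts),cv2.minAreaRect(pts),np.percentile(T[st],[2,98],axis=0))
print('z stand',np.median(C[st][:,2]))
```

```text
362 [ 0.51338143 -0.44293721  0.08445616] [ 0.45150284 -0.44879898  0.05944791] [ 0.52891103 -0.43055286  0.34133485]
[-0.0038792   0.11454626 -0.00117383] [-0.06725644 -0.14226136 -0.0053359 ] [0.01196234 0.13956766 0.00249563]
top part tool [-0.0020372   0.11234269 -0.00122955] [-0.06725644 -0.14226136 -0.0053359 ] [0.01196234 0.11894733 0.00241135]
3838 ((0.0007703471928834915, -0.0015716031193733215), (0.0600472129881382, 0.060668185353279114), 87.48979949951172) [[-0.02904371  0.15378269 -0.03044691]
 [ 0.0293207   0.15927206  0.02740883]]
z stand 0.04212127147009645
```

View pics/w1c.png

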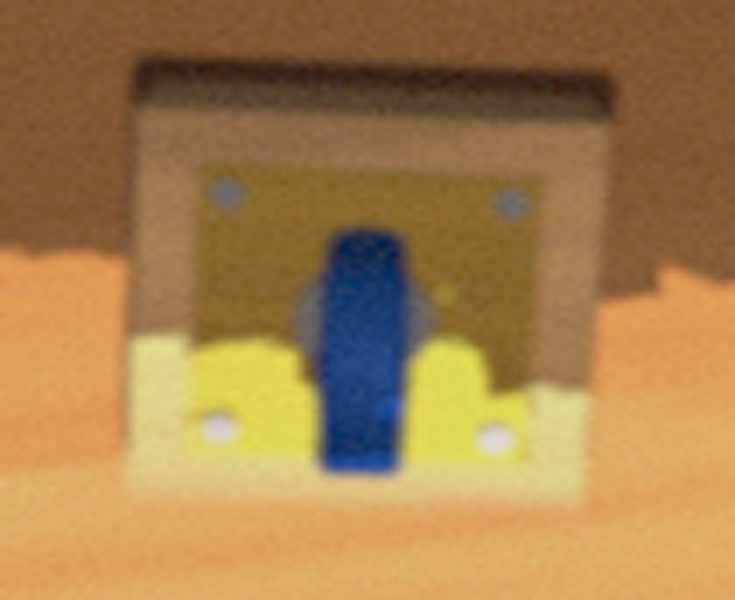

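{"name": "apply_moves", "arguments": {"deltas": [{"tx": 0.001, "ty": 0.03, "tz": -0.0015, "turn": 0.044, "gripper": 0.04}, {"tx": 0.001, "ty": 0.06, "tz": -0.0015, "turn": 0.044, "gripper": 0.04}, {"tx": 0.001, "ty": 0.09, "tz": -0.0015, "turn": 0.044, "gripper": 0.04}, {"tx": 0.001, "ty": 0.115, "tz": -0.0015, "turn": 0.044, "gripper": 0.04}, {"tx": 0.001, "ty": 0.13, "tz": -0.0015, "turn": 0.044, "gripper": 0.04}], "newtons": 20}}

```text
time_s: 1.65
tcp_pos: [0.5128, -0.447, 0.0682]
eef_rot: [-89.9, 0.2, -13.0]
contact_force: [-0.4, -0.8, 0.4]
gripper_width: 0.0401
```

```bash
python3 snap.py w2
```

```text
1.65 [ 0.5128 -0.447   0.0682] [-89.94   0.17 -12.97] [-0.44 -0.79  0.36] [-0.055  0.008  0.007] [-24.7  29.4  -9.9  -0.  -50.9 -78.2]
```

View pics/w2.png

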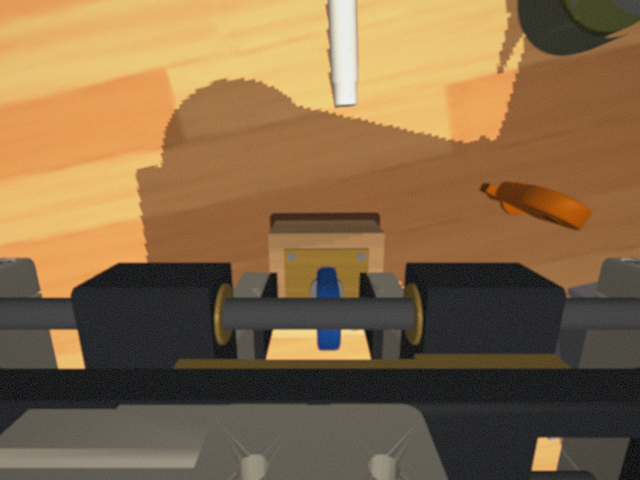

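{"name": "apply_moves", "arguments": {"deltas": [{"tx": 0, "ty": 0, "tz": 0, "turn": 0, "gripper": 0.04}, {"tx": 0, "ty": 0, "tz": 0, "turn": 0, "gripper": 0.04}]}}

```text
time_s: 1.9
tcp_pos: [0.5152, -0.4477, 0.0719]
eef_rot: [-90.0, -0.1, -12.9]
contact_force: [0.1, -0.2, 0.5]
gripper_width: 0.0397
```

```bash
python3 snap.py w3
cat > an.py <<'E'
import sys
from h import *
z=np.load(f"pics/{sys.argv[1]}.npz");im=z['im']
s=dict(tcp_pos=z['pos'],eef_rot=z['rot']);P=campose("wrist",s);C=cloud(z['d'],P)
Rt=R.from_euler('xyz',z['rot'],degrees=True).as_matrix();T=(C-z['pos'])@Rt
hsv=cv2.cvtColor(im,cv2.COLOR_RGB2HSV)
m=(hsv[...,0]>100)&(hsv[...,0]<130)&(hsv[...,1]>150)&(hsv[...,2]>40)&(z['d']>0.05);m[:175]=0;m[370:]=0;m[:,:265]=0;m[:,370:]=0
print(m.sum(),np.percentile(T[m],[0,50,100],axis=0).round(4))
t=m&(T[...,1]<np.percentile(T[m][:,1],50));print('top',T[t].mean(0),T[t].min(0),T[t].max(0))
E
python3 an.py w3
```

```text
1.9 [ 0.5152 -0.4477  0.0719] [-9.005e+01 -9.000e-02 -1.290e+01] [ 0.09 -0.22  0.46] [-0.013 -0.043 -0.031] [-24.7  29.2  -9.7   0.  -51.  -78.3]
851 [[-0.0314 -0.0634  0.0002]
 [-0.0117 -0.0079  0.0045]
 [ 0.0121  0.0187  0.009 ]]
top [-0.00273038 -0.01294513  0.00456549] [-0.03142106 -0.06343808  0.00022938] [ 0.01208304 -0.00794692  0.00895537]
```

```bash
cat >> an.py <<'E'
A=T[m];A=A[(abs(A[:,0])<0.03)&(A[:,1]>-0.03)]
for a in np.arange(-0.02,0.02,0.004):
    q=A[(A[:,1]>=a)&(A[:,1]<a+0.004)]
    if len(q)>5: print(round(a,3),len(q),np.percentile(q[:,0],[0,5,50,95,100]).round(4),np.percentile(q[:,2],[2,50,98]).round(4))
E
python3 an.py w3; python3 an.py w2|tail -9;  python3 -c "
from h import *
for i in range(3):print(r.get_state()['tcp_pos'],r.get_state()['time_s'])"
```

```text
851 [[-0.0314 -0.0634  0.0002]
 [-0.0117 -0.0079  0.0045]
 [ 0.0121  0.0187  0.009 ]]
top [-0.00273038 -0.01294513  0.00456549] [-0.03142106 -0.06343808  0.00022938] [ 0.01208304 -0.00794692  0.00895537]
-0.02 12 [0.0046 0.0047 0.0049 0.0064 0.0066] [0.0019 0.0046 0.0067]
-0.016 183 [-0.0095 -0.0086  0.0077  0.0108  0.0112] [0.0011 0.0049 0.0086]
-0.012 218 [-0.0127 -0.0117 -0.01   -0.0082  0.0121] [0.0002 0.0044 0.0086]
-0.008 130 [-0.0137 -0.013  -0.0122 -0.0111 -0.0104] [0.0002 0.0045 0.0087]
-0.004 87 [-0.014  -0.0137 -0.0131 -0.0124 -0.0123] [0.0007 0.0046 0.0083]
0.0 52 [-0.014  -0.0138 -0.0134 -0.0127 -0.0117] [0.0007 0.0043 0.0084]
0.004 48 [-0.0139 -0.0138 -0.0133 -0.0126 -0.0123] [0.0007 0.0043 0.0081]
0.008 51 [-0.014  -0.0137 -0.0134 -0.0126 -0.0123] [0.0007 0.0044 0.0082]
0.012 44 [-0.0139 -0.0137 -0.0133 -0.0129 -0.0126] [0.0007 0.0043 0.008 ]
0.016 18 [-0.0139 -0.0138 -0.0135 -0.0129 -0.0129] [0.0014 0.0044 0.0074]
-0.02 325 [0.0026 0.0031 0.0072 0.0121 0.0129] [0.0007 0.0043 0.0083]
-0.016 30 [-0.0099 -0.0096 -0.0091 -0.0085 -0.0085] [0.0013 0.0042 0.0078]
-0.012 138 [-0.0108 -0.0104 -0.0097 -0.0085 -0.0081] [0.0002 0.0042 0.0083]
-0.008 96 [-0.0114 -0.0113 -0.0107 -0.01   -0.0094] [0.0002 0.0041 0.0079]
-0.004 56 [-0.0113 -0.0113 -0.0108 -0.0103 -0.0101] [0.0002 0.0042 0.0078]
0.0 57 [-0.0114 -0.0112 -0.0108 -0.0099 -0.0097] [0.0002 0.0043 0.0083]
0.004 55 [-0.0116 -0.0114 -0.0108 -0.0102 -0.01  ] [0.0002 0.0039 0.008 ]
0.008 49 [-0.0114 -0.0112 -0.0107 -0.0101 -0.01  ] [0.0002 0.0045 0.0078]
0.012 31 [-0.0113 -0.0111 -0.0108 -0.0102 -0.0101] [0.001  0.0041 0.0075]
[ 0.51545014 -0.44772266  0.0722623 ] 1.95
[ 0.51545014 -0.44772266  0.0722623 ] 1.95
[ 0.51545014 -0.44772266  0.0722623 ] 1.95
```

{"name": "apply_moves", "arguments": {"deltas": [{"tx": 0.0015, "ty": 0.003, "tz": 0.0045, "turn": 0, "gripper": 0.04}, {"tx": 0.0015, "ty": 0.003, "tz": 0.0045, "turn": 0, "gripper": 0.04}, {"tx": 0.0015, "ty": 0.003, "tz": 0.0045, "turn": 0, "gripper": 0.04}]}}

```text
time_s: 2.25
tcp_pos: [0.5175, -0.4428, 0.068]
eef_rot: [-90.0, -0.0, -12.9]
contact_force: [0.9, 0.1, -0.6]
gripper_width: 0.04
```

```bash
python3 snap.py w4;python3 an.py w4
```

```text
2.25 [ 0.5175 -0.4428  0.068 ] [-9.001e+01 -3.000e-02 -1.288e+01] [ 0.86  0.13 -0.6 ] [-0.057 -0.025  0.007] [-24.2  29.4 -10.   -0.  -50.6 -78.7]
922 [[-0.0314 -0.0635 -0.0051]
 [-0.0127 -0.0123 -0.0006]
 [ 0.0105  0.016   0.0036]]
top [-0.00266653 -0.01792245 -0.00055716] [-0.03144181 -0.06348684 -0.00508457] [ 0.01049859 -0.01228518  0.00355863]
-0.02 226 [-0.0108  0.0028  0.0061  0.0096  0.0102] [-0.0043 -0.0006  0.0035]
-0.016 216 [-0.0136 -0.013  -0.0113 -0.0099  0.0105] [-0.005  -0.0006  0.0035]
-0.012 128 [-0.0146 -0.0143 -0.0133 -0.0124 -0.0116] [-0.0048 -0.0006  0.0035]
-0.008 85 [-0.0149 -0.0147 -0.0142 -0.0135 -0.0133] [-0.0045 -0.001   0.0032]
-0.004 60 [-0.0149 -0.0148 -0.0144 -0.0139 -0.0135] [-0.0046 -0.0007  0.0028]
0.0 57 [-0.015  -0.0149 -0.0144 -0.0134 -0.0128] [-0.0046 -0.0007  0.0034]
0.004 47 [-0.0151 -0.0148 -0.0144 -0.0138 -0.013 ] [-0.0044 -0.0007  0.003 ]
0.008 45 [-0.0148 -0.0148 -0.0145 -0.0138 -0.0136] [-0.004  -0.0007  0.003 ]
0.012 22 [-0.0147 -0.0147 -0.0144 -0.0137 -0.0136] [-0.0039 -0.0005  0.0026]
```

{"name": "apply_moves", "arguments": {"deltas": [{"tx": 0, "ty": 0, "tz": 0, "turn": 0, "gripper": 0.02}, {"tx": 0, "ty": 0, "tz": 0, "turn": 0, "gripper": 0.005}, {"tx": 0, "ty": 0, "tz": 0, "turn": 0, "gripper": 0.005}, {"tx": 0, "ty": 0, "tz": 0, "turn": 0, "gripper": 0.005}], "newtons": 25}}

```text
time_s: 2.7
tcp_pos: [0.5171, -0.443, 0.0675]
eef_rot: [-90.0, 0.0, -12.9]
contact_force: [-0.0, 0.1, 0.1]
gripper_width: 0.0136
```

{"name": "apply_moves", "arguments": {"deltas": [{"tx": 0, "ty": 0, "tz": 0, "turn": 0, "gripper": 0.005}, {"tx": 0, "ty": 0, "tz": 0, "turn": 0, "gripper": 0.005}, {"tx": 0, "ty": 0, "tz": 0, "turn": 0, "gripper": 0.005}], "newtons": 25}}

```text
time_s: 3.0
tcp_pos: [0.5171, -0.443, 0.0675]
eef_rot: [-90.0, 0.0, -12.9]
contact_force: [-0.2, -0.7, -0.7]
gripper_width: 0.0103
```

```bash
python3 snap.py w5;python3 an.py w5
```

```text
3.0 [ 0.5171 -0.443   0.0675] [-9.000e+01  1.000e-02 -1.291e+01] [-0.16 -0.73 -0.67] [-0.25   0.006  0.041] [-24.2  29.4 -10.    0.  -50.6 -78.7]
1040 [[-0.0315 -0.0636 -0.0048]
 [-0.012  -0.0127  0.0002]
 [ 0.0106  0.0144  0.0058]]
top [-0.00127709 -0.01814348  0.00021836] [-0.0315061  -0.06362798 -0.00469191] [ 0.01063757 -0.01271248  0.00502942]
-0.02 236 [-0.0108  0.0028  0.0067  0.0099  0.0106] [-0.0044  0.0002  0.0047]
-0.016 222 [-0.0136 -0.0129 -0.0113 -0.0099 -0.0094] [-0.0047 -0.0002  0.0047]
-0.012 139 [-0.0143 -0.0139 -0.013  -0.0114 -0.0084] [-0.0045  0.0002  0.0053]
-0.008 99 [-0.0147 -0.0146 -0.0139 -0.0128 -0.0089] [-0.0041  0.0007  0.005 ]
-0.004 62 [-0.0147 -0.0144 -0.014  -0.0123 -0.0087] [-0.0038  0.0002  0.0055]
0.0 63 [-0.0148 -0.0147 -0.014  -0.012  -0.0081] [-0.0043  0.0007  0.0054]
0.004 54 [-0.0146 -0.0145 -0.014  -0.0106 -0.0088] [-0.0035  0.0002  0.0053]
0.008 49 [-0.0146 -0.0145 -0.0141 -0.0134 -0.009 ] [-0.0031  0.0002  0.0041]
0.012 20 [-0.0143 -0.0143 -0.014  -0.0138 -0.0136] [-0.003   0.0004  0.0034]
```

{"name": "apply_moves", "arguments": {"deltas": [{"tx": 0, "ty": -0.01, "tz": 0, "turn": 0, "gripper": 0.005}, {"tx": 0, "ty": -0.035, "tz": 0, "turn": 0, "gripper": 0.005}, {"tx": 0, "ty": -0.065, "tz": 0, "turn": 0, "gripper": 0.005}, {"tx": 0.01, "ty": -0.095, "tz": 0.03, "turn": 0, "gripper": 0.005}, {"tx": 0.024, "ty": -0.122, "tz": 0.06, "turn": 0, "gripper": 0.005}]}}

```text
time_s: 3.55
tcp_pos: [0.5537, -0.3899, 0.1921]
eef_rot: [-90.0, -0.1, -13.0]
contact_force: [0.4, -0.1, -1.1]
gripper_width: 0.0095
```

{"name": "apply_moves", "arguments": {"deltas": [{"tx": 0.02, "ty": 0, "tz": 0.045, "turn": -0.1, "gripper": 0.005}, {"tx": 0.04, "ty": 0, "tz": 0.09, "turn": -0.2, "gripper": 0.005}, {"tx": 0.06, "ty": 0, "tz": 0.135, "turn": -0.286, "gripper": 0.005}, {"tx": 0.068, "ty": 0, "tz": 0.165, "turn": -0.286, "gripper": 0.005}, {"tx": 0.0746, "ty": 0, "tz": 0.181, "turn": -0.286, "gripper": 0.005}]}}

```text
time_s: 4.05
tcp_pos: [0.6683, -0.2273, 0.1903]
eef_rot: [-90.0, -0.0, 3.6]
contact_force: [-0.0, -0.3, -0.5]
gripper_width: 0.0097
```

{"name": "apply_moves", "arguments": {"deltas": [{"tx": 0, "ty": 0, "tz": 0, "turn": 0, "gripper": 0.005}, {"tx": 0, "ty": 0, "tz": 0, "turn": 0, "gripper": 0.005}, {"tx": 0, "ty": 0, "tz": 0, "turn": 0, "gripper": 0.005}, {"tx": 0, "ty": 0, "tz": 0, "turn": 0, "gripper": 0.005}]}}

```text
time_s: 4.45
tcp_pos: [0.6664, -0.2313, 0.1898]
eef_rot: [-90.0, 0.0, 3.4]
contact_force: [-0.2, -0.6, -0.0]
gripper_width: 0.0096
```

```bash
python3 snap.py w6
```

```text
4.45 [ 0.6664 -0.2313  0.1898] [-90.     0.     3.39] [-0.2  -0.64 -0.05] [-0.024 -0.007 -0.051] [ -3.4  25.3   0.8   0.  -65.5 -83.2]
```

View pics/w6.png

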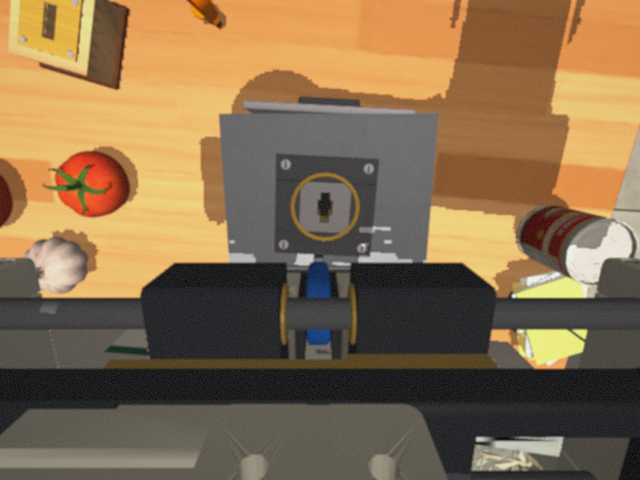

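Run:
```python
from h import *
z=np.load("pics/w6.npz");im=z['im']
cv2.imwrite("pics/w6c.png",cv2.resize(im[150:290,270:385,::-1],None,fx=6,fy=6,interpolation=cv2.INTER_CUBIC)[:600] if 0 else cv2.resize(im[170:270,270:380,::-1],None,fx=6,fy=6,interpolation=cv2.INTER_CUBIC))
s=dict(tcp_pos=z['pos'],eef_rot=z['rot']);P=campose("wrist",s);C=cloud(z['d'],P)
Rt=R.from_euler('xyz',z['rot'],degrees=True).as_matrix();T=(C-z['pos'])@Rt
print(C[200,308],C[200,285],C[130,300])
def fit(m):
    c=max(cv2.findContours(m.astype(np.uint8),cv2.RETR_EXTERNAL,2)[0],key=cv2.contourArea)
    W=np.array([ray(u,v,0.088,P) for u,v in c[:,0]]);L=(W-z['pos'])@Rt
    rc=cv2.minAreaRect(L[:,[0,2]].astype(np.float32)*1000);return rc,W.mean(0)
g=im.astype(int).min(2)
w=np.zeros(g.shape,bool);w[180:240,295:355]=1
sat=cv2.cvtColor(im,cv2.COLOR_RGB2HSV)[...,1]
print(g[195:215:3,300:352:3])
```

```text
[ 0.63489684 -0.2405514   0.08873   ] [ 0.63599583 -0.25710053  0.08799414] [ 0.58725711 -0.24861602  0.08662101]
[[ 95 116 113 113 114 114 114  59  28  36  87 116 114 113 116 114 117  87]
 [ 94 114 115 113 113 112 115  60  29  18  95 115 112 113 115 117 116  80]
 [ 92 115 114 113 112 116  63  33  31  28  53 101 118 117 115 114 117  73]
 [101 115 115 116 117 121  55  31  33  32  33 107 113 117 116 118 110  71]
 [104 113 115 116 116 121  56  37  18  38  35 105 117 115 116 114 112  64]
 [ 98 112 114 113 115 111  50  36  35  29  40 110 119 116 116 121 115  58]
 [105 115 115 111 109 113  74  35  36  39  62 111 111 116 114 111 110  64]]
```

View pics/w6c.png

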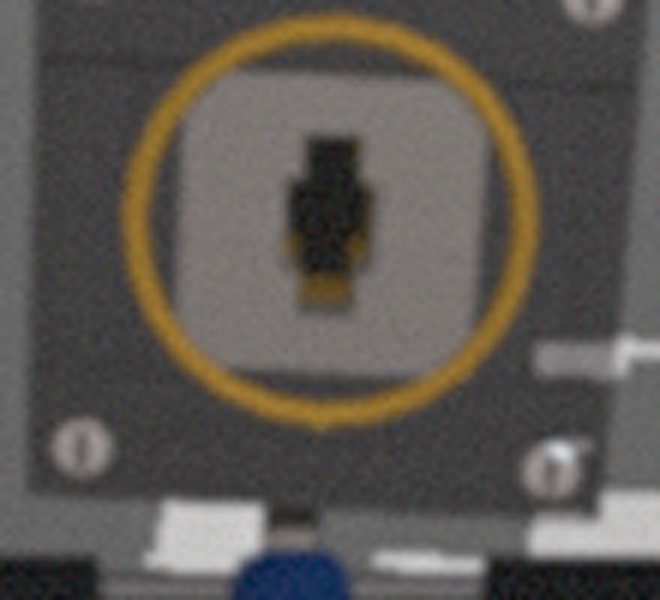

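```bash
cat > hole.py <<'E'
import sys
from h import *
from scipy.optimize import minimize
def hole(n,guess=(0.637,-0.231),zf=0.088):
    z=np.load(f"pics/{n}.npz");im=z['im']
    s=dict(tcp_pos=z['pos'],eef_rot=z['rot']);P=campose("wrist",s)
    Rt=R.from_euler('xyz',z['rot'],degrees=True).as_matrix()
    u0,v0=proj([*guess,zf],P);S=8
    x0,y0=int(u0)-40,int(v0)-40
    g=cv2.GaussianBlur(im.min(2),(0,0),0.7)[y0:y0+80,x0:x0+80].astype(np.float32)
    g=cv2.resize(g,None,fx=S,fy=S,interpolation=cv2.INTER_CUBIC)
    g=cv2.warpAffine  and g
    def pts(poly,p):
        c,t=p[:2],p[2];A=np.array([[np.cos(t),-np.sin(t)],[np.sin(t),np.cos(t)]])
        q=poly@A.T+c
        w=np.array([proj([a,b,zf],P) for a,b in q]);return np.stack([(w[:,0]-x0+.5)*S-.5,(w[:,1]-y0+.5)*S-.5],1)
    a,b,c=.011,.0035,.0055
    cross=np.array([(a,b),(c,b),(c,c),(-c,c),(-c,b),(-a,b),(-a,-b),(-c,-b),(-c,-c),(c,-c),(c,-b),(a,-b)])
    f=.0155;face=np.array([(f,f),(-f,f),(-f,-f),(f,-f)])
    med=np.median(g)
    def cost(p):
        h=np.zeros(g.shape,np.uint8);cv2.fillPoly(h,[np.round(pts(cross,p)*16).astype(np.int32)],255,shift=4)
        F=np.zeros(g.shape,np.uint8);cv2.fillPoly(F,[np.round(pts(face,p)*16).astype(np.int32)],255,shift=4)
        F=F>0;h=h>0
        inn=g[F&h];out=g[F&~h]
        return ((inn-inn.mean())**2).sum()/1e4+((out-out.mean())**2).sum()/1e4
    best=None
    for t in (-.02,.04,.1,.14):
        q=minimize(cost,[*guess,t],method='Nelder-Mead',options=dict(initial_simplex=[[guess[0],guess[1],t],[guess[0]+.003,guess[1],t],[guess[0],guess[1]+.003,t],[guess[0],guess[1],t+.08]],xatol=1e-5,fatol=1e-3))
        if best is None or q.fun<best.fun: best=q
    p=best.x
    L=Rt.T@(np.array([p[0],p[1],zf])-z['pos'])
    ov=cv2.cvtColor(g.clip(0,255).astype(np.uint8),cv2.COLOR_GRAY2BGR)
    cv2.polylines(ov,[np.round(pts(cross,p)).astype(np.int32)],True,(0,255,0));cv2.polylines(ov,[np.round(pts(np.array([(1,1),(-1,1),(-1,-1),(1,-1)])*.018,p)).astype(np.int32)],True,(0,0,255))
    cv2.imwrite(f"pics/{n}_hole.png",cv2.resize(ov,(600,600)))
    print(n,"hole world",p[:2].round(4),"yaw",np.degrees(p[2]).round(2),"in tool",L.round(4),"fun",best.fun)
    return p
if __name__=="__main__":
    hole(sys.argv[1])
E
python3 hole.py w6
```

```text
w6 hole world [ 0.6394 -0.2284] yaw 1.05 in tool [-0.0268  0.1018  0.0045] fun 1123.8487548828125
```

View pics/w6_hole.png

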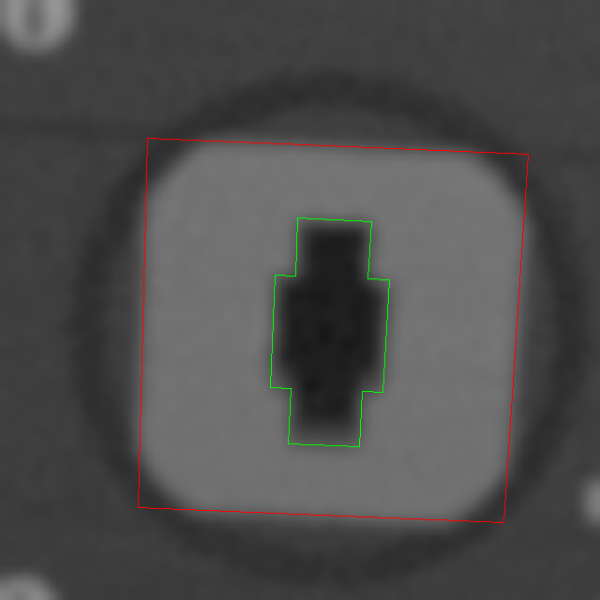

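{"name": "apply_moves", "arguments": {"deltas": [{"tx": -0.004, "ty": 0.015, "tz": 0.002, "turn": 0.02, "gripper": 0.005}, {"tx": -0.01, "ty": 0.03, "tz": 0.004, "turn": 0.041, "gripper": 0.005}, {"tx": -0.0128, "ty": 0.04, "tz": 0.004, "turn": 0.041, "gripper": 0.005}, {"tx": -0.0128, "ty": 0.043, "tz": 0.004, "turn": 0.041, "gripper": 0.005}, {"tx": -0.0128, "ty": 0.043, "tz": 0.004, "turn": 0.041, "gripper": 0.005}]}}

```text
time_s: 5.0
tcp_pos: [0.654, -0.2273, 0.1464]
eef_rot: [-90.0, 0.0, 1.1]
contact_force: [0.5, 0.5, 0.0]
gripper_width: 0.0098
```

{"name": "apply_moves", "arguments": {"deltas": [{"tx": 0, "ty": 0, "tz": 0, "turn": 0, "gripper": 0.005}, {"tx": 0, "ty": 0, "tz": 0, "turn": 0, "gripper": 0.005}, {"tx": 0, "ty": 0, "tz": 0, "turn": 0, "gripper": 0.005}, {"tx": 0, "ty": 0, "tz": 0, "turn": 0, "gripper": 0.005}]}}

```text
time_s: 5.4
tcp_pos: [0.6543, -0.2269, 0.1469]
eef_rot: [-90.0, -0.0, 1.1]
contact_force: [-0.4, -0.6, 0.4]
gripper_width: 0.0101
```

```bash
python3 snap.py w7; python3 hole.py w7; python3 an.py w7
python3 - <<'E'
from h import *
im=np.load("pics/w7.npz")['im']
cv2.imwrite("pics/w7c.png",cv2.resize(im[190:310,260:380,::-1],None,fx=5,fy=5,interpolation=cv2.INTER_CUBIC))
E
```

```text
5.4 [ 0.6543 -0.2269  0.1469] [-9.001e+01 -3.000e-02  1.140e+00] [-0.36 -0.59  0.41] [-0.026  0.062 -0.024] [ -3.   26.   -4.    0.  -60.  -85.8]
w7 hole world [ 0.6395 -0.2283] yaw 1.3 in tool [-0.0149  0.0589 -0.0011] fun 2031.0059814453125
1056 [[-0.0315 -0.0636 -0.0051]
 [-0.0121 -0.0125  0.    ]
 [ 0.0106  0.0153  0.0056]]
top [-1.36041140e-03 -1.82361300e-02 -1.38390381e-05] [-0.03147052 -0.06361644 -0.00491798] [ 0.01063516 -0.01248567  0.00496956]
-0.02 243 [-0.0108  0.0027  0.0066  0.0099  0.0106] [-0.0048 -0.0004  0.0045]
-0.016 214 [-0.0132 -0.0127 -0.0112 -0.0098 -0.0088] [-0.0049  0.      0.0045]
-0.012 144 [-0.0146 -0.0139 -0.013  -0.0116 -0.0087] [-0.0046  0.0002  0.005 ]
-0.008 107 [-0.0148 -0.0145 -0.0138 -0.0123 -0.0087] [-0.0047  0.      0.0052]
-0.004 64 [-0.0148 -0.0145 -0.014  -0.0099 -0.0088] [-0.0044  0.0002  0.0053]
0.0 61 [-0.0145 -0.0144 -0.014  -0.013  -0.0087] [-0.0041  0.      0.0044]
0.004 56 [-0.0147 -0.0145 -0.0141 -0.0089 -0.0087] [-0.0037  0.0005  0.0052]
0.008 50 [-0.0148 -0.0145 -0.014  -0.0122 -0.0086] [-0.0038  0.0005  0.0053]
0.012 22 [-0.0144 -0.0143 -0.0141 -0.0137 -0.0135] [-0.0032  0.0002  0.0032]
```

View pics/w7c.png

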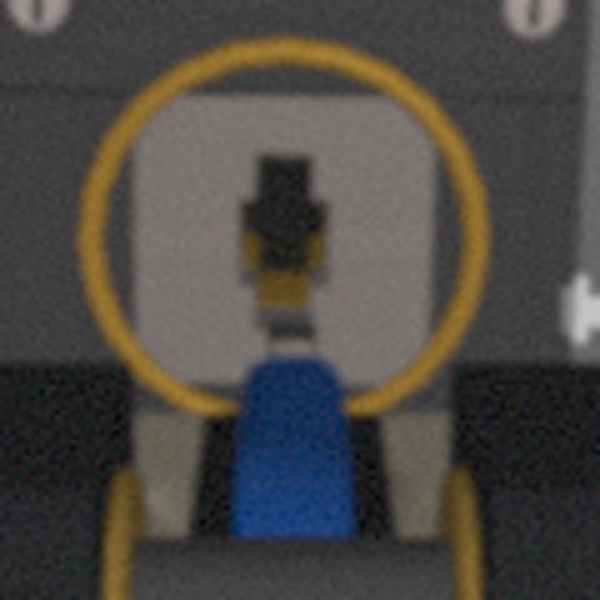

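View pics/w7_hole.png

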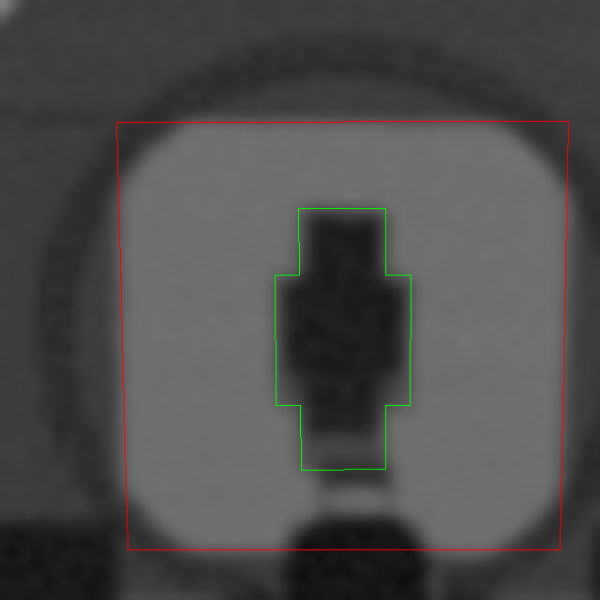

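Run:
```python
from h import *
z=np.load("pics/w7.npz");im=z['im'];d=z['d']
P=campose("wrist",dict(tcp_pos=z['pos'],eef_rot=z['rot']));C=cloud(d,P)
Rt=R.from_euler('xyz',z['rot'],degrees=True).as_matrix();T=(C-z['pos'])@Rt
for v in range(244,266,2):
    print(v,[tuple((T[v,u]*1000).round(1)) for u in range(310,328,2)])
print(im[244:266:2,310:328:2].min(-1))
```

```text
244 [(np.float64(-9.9), np.float64(63.0), np.float64(-5.1)), (np.float64(-4.3), np.float64(82.9), np.float64(-4.2)), (np.float64(-4.3), np.float64(82.8), np.float64(-2.8)), (np.float64(-4.3), np.float64(83.0), np.float64(-1.5)), (np.float64(-4.1), np.float64(83.5), np.float64(-0.1)), (np.float64(-4.4), np.float64(82.7), np.float64(1.3)), (np.float64(-9.6), np.float64(63.9), np.float64(2.4)), (np.float64(-9.6), np.float64(64.1), np.float64(3.7)), (np.float64(-11.4), np.float64(57.6), np.float64(4.8))]
246 [(np.float64(-9.6), np.float64(59.4), np.float64(-5.0)), (np.float64(-4.4), np.float64(77.7), np.float64(-4.1)), (np.float64(-4.3), np.float64(78.0), np.float64(-2.8)), (np.float64(-4.0), np.float64(78.8), np.float64(-1.4)), (np.float64(-4.0), np.float64(79.1), np.float64(-0.1)), (np.float64(-4.2), np.float64(78.3), np.float64(1.3)), (np.float64(-67.2), np.float64(-142.3), np.float64(0.2)), (np.float64(-9.6), np.float64(59.4), np.float64(3.6)), (np.float64(-10.1), np.float64(57.7), np.float64(4.8))]
248 [(np.float64(-8.2), np.float64(59.8), np.float64(-5.0)), (np.float64(-4.2), np.fl
[... 4205 characters left out ...]
4(-14.2), np.float64(12.0), np.float64(-0.0)), (np.float64(-14.0), np.float64(12.7), np.float64(1.0)), (np.float64(-14.5), np.float64(11.1), np.float64(1.9)), (np.float64(-13.7), np.float64(13.6), np.float64(2.9)), (np.float64(-13.4), np.float64(14.2), np.float64(3.9))]
[[ 55  38  40  40  32  40  58  79 100]
 [ 67  37  28  38  30  35  65  80 106]
 [ 95  43  38  38  33  40  90 106 107]
 [ 99  51  43  46  39  43  93 111 112]
 [ 98  72  71  69  75  69  91 110 113]
 [ 96  73  56  59  60  60  84 113 114]
 [107  96  52  48  49  48  57 109 111]
 [112 104  82  88  93  94  83 101 116]
 [111 111  88 102 102 103  95 109 112]
 [100  78  46  42  40  41  38  60  99]
 [ 55  27  31  19  24  15  29  24  62]]
```

{"name": "apply_moves", "arguments": {"deltas": [{"tx": -0.008, "ty": 0, "tz": -0.0006, "turn": 0, "gripper": 0.005}, {"tx": -0.0156, "ty": 0, "tz": -0.0012, "turn": 0, "gripper": 0.005}, {"tx": -0.0156, "ty": 0, "tz": -0.0012, "turn": 0, "gripper": 0.005}, {"tx": -0.0156, "ty": 0, "tz": -0.0012, "turn": 0, "gripper": 0.005}, {"tx": -0.0156, "ty": 0, "tz": -0.0012, "turn": 0, "gripper": 0.005}]}}

```text
time_s: 5.95
tcp_pos: [0.6386, -0.2284, 0.1468]
eef_rot: [-90.0, -0.0, 1.1]
contact_force: [0.1, 1.2, -0.1]
gripper_width: 0.0099
```

{"name": "apply_moves", "arguments": {"deltas": [{"tx": 0, "ty": 0.003, "tz": 0, "turn": 0, "gripper": 0.005}, {"tx": 0, "ty": 0.005, "tz": 0, "turn": 0, "gripper": 0.005}, {"tx": 0, "ty": 0.007, "tz": 0, "turn": 0, "gripper": 0.005}, {"tx": 0, "ty": 0.008, "tz": 0, "turn": 0, "gripper": 0.005}, {"tx": 0, "ty": 0.008, "tz": 0, "turn": 0, "gripper": 0.005}]}}

```text
time_s: 6.45
tcp_pos: [0.6384, -0.2284, 0.1382]
eef_rot: [-90.0, 0.0, 1.1]
contact_force: [-0.4, 0.1, -1.1]
gripper_width: 0.0101
```

```bash
python3 snap.py w8
python3 - <<'E'
from h import *
im=np.load("pics/w8.npz")['im']
cv2.imwrite("pics/w8c.png",cv2.resize(im[200:320,260:380,::-1],None,fx=5,fy=5,interpolation=cv2.INTER_CUBIC))
E
```

```text
6.45 [ 0.6384 -0.2284  0.1382] [-9.00e+01  3.00e-02  1.13e+00] [-0.42  0.09 -1.07] [-0.011 -0.007 -0.002] [ -3.3  25.2  -6.5  -0.  -58.3 -85.6]
```

View pics/w8c.png

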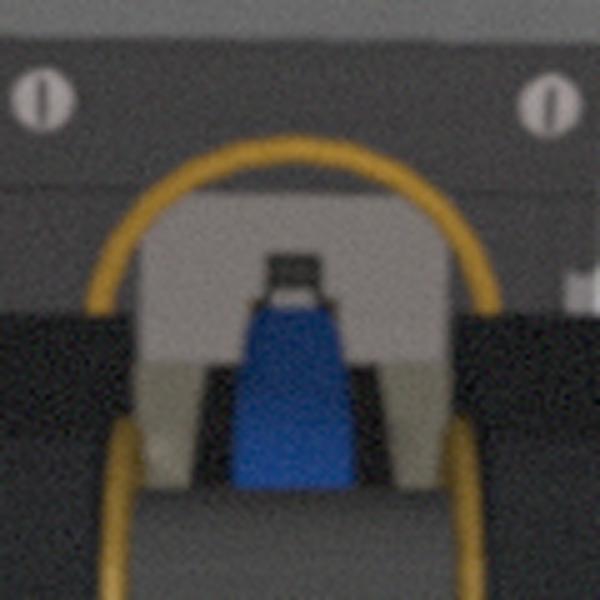

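{"name": "apply_moves", "arguments": {"deltas": [{"tx": 0, "ty": 0.001, "tz": 0, "turn": 0, "gripper": 0.005}, {"tx": 0, "ty": 0.002, "tz": 0, "turn": 0, "gripper": 0.005}, {"tx": 0, "ty": 0.003, "tz": 0, "turn": 0, "gripper": 0.005}, {"tx": 0, "ty": 0.004, "tz": 0, "turn": 0, "gripper": 0.005}]}}

```text
time_s: 6.9
tcp_pos: [0.6385, -0.2284, 0.1345]
eef_rot: [-90.0, -0.0, 1.1]
contact_force: [0.3, -0.4, -0.5]
gripper_width: 0.0099
```

{"name": "apply_moves", "arguments": {"deltas": [{"tx": 0, "ty": 0.001, "tz": 0, "turn": 0, "gripper": 0.005}, {"tx": 0, "ty": 0.002, "tz": 0, "turn": 0, "gripper": 0.005}, {"tx": 0, "ty": 0.003, "tz": 0, "turn": 0, "gripper": 0.005}, {"tx": 0, "ty": 0.004, "tz": 0, "turn": 0, "gripper": 0.005}]}}

```text
time_s: 7.3
tcp_pos: [0.6385, -0.2284, 0.1305]
eef_rot: [-90.0, 0.0, 1.1]
contact_force: [-0.5, 0.3, -0.0]
gripper_width: 0.0098
```

```bash
python3 -c "
from h import *
s=r.get_state();print(s['contact_force'],s['moment'])"
```

```text
[-0.46512737  0.30443199 -0.02503093] [-0.00754635 -0.00313282  0.01560134]
```

Going in with no force. Continue.

{"name": "apply_moves", "arguments": {"deltas": [{"tx": 0, "ty": 0.0015, "tz": 0, "turn": 0, "gripper": 0.005}, {"tx": 0, "ty": 0.003, "tz": 0, "turn": 0, "gripper": 0.005}, {"tx": 0, "ty": 0.0045, "tz": 0, "turn": 0, "gripper": 0.005}, {"tx": 0, "ty": 0.006, "tz": 0, "turn": 0, "gripper": 0.005}, {"tx": 0, "ty": 0.006, "tz": 0, "turn": 0, "gripper": 0.005}]}}

```text
time_s: 7.8
tcp_pos: [0.6384, -0.2284, 0.1242]
eef_rot: [-90.0, 0.0, 1.1]
contact_force: [0.0, 0.1, -0.6]
gripper_width: 0.0098
```

{"name": "apply_moves", "arguments": {"deltas": [{"tx": 0, "ty": 0.0015, "tz": 0, "turn": 0, "gripper": 0.005}, {"tx": 0, "ty": 0.003, "tz": 0, "turn": 0, "gripper": 0.005}, {"tx": 0, "ty": 0.0045, "tz": 0, "turn": 0, "gripper": 0.005}, {"tx": 0, "ty": 0.006, "tz": 0, "turn": 0, "gripper": 0.005}, {"tx": 0, "ty": 0.006, "tz": 0, "turn": 0, "gripper": 0.005}]}}

```text
time_s: 8.3
tcp_pos: [0.6384, -0.2283, 0.1183]
eef_rot: [-90.0, 0.0, 1.1]
contact_force: [-0.3, 0.3, -0.9]
gripper_width: 0.0098
```

{"name": "apply_moves", "arguments": {"deltas": [{"tx": 0, "ty": 0.001, "tz": 0, "turn": 0, "gripper": 0.005}, {"tx": 0, "ty": 0.002, "tz": 0, "turn": 0, "gripper": 0.005}, {"tx": 0, "ty": 0.003, "tz": 0, "turn": 0, "gripper": 0.005}, {"tx": 0, "ty": 0.0035, "tz": 0, "turn": 0, "gripper": 0.005}, {"tx": 0, "ty": 0.0035, "tz": 0, "turn": 0, "gripper": 0.005}]}}

```text
time_s: 8.8
tcp_pos: [0.6385, -0.2284, 0.115]
eef_rot: [-90.0, 0.0, 1.1]
contact_force: [0.1, 0.7, -0.4]
gripper_width: 0.0103
```

{"name": "apply_moves", "arguments": {"deltas": [{"tx": 0, "ty": 0.0004, "tz": 0, "turn": 0, "gripper": 0.005}, {"tx": 0, "ty": 0.0008, "tz": 0, "turn": 0, "gripper": 0.005}, {"tx": 0, "ty": 0.0008, "tz": 0, "turn": 0, "gripper": 0.005}]}}

```text
time_s: 9.1
tcp_pos: [0.6385, -0.2284, 0.1142]
eef_rot: [-90.0, 0.0, 1.1]
contact_force: [0.1, -0.6, -0.5]
gripper_width: 0.01
```

{"name": "apply_moves", "arguments": {"deltas": [{"tx": 0, "ty": 0.0004, "tz": 0, "turn": 0, "gripper": 0.005}, {"tx": 0, "ty": 0.0006, "tz": 0, "turn": 0, "gripper": 0.005}, {"tx": 0, "ty": 0.0006, "tz": 0, "turn": 0, "gripper": 0.005}]}}

```text
time_s: 9.4
tcp_pos: [0.6385, -0.2284, 0.1136]
eef_rot: [-90.0, 0.0, 1.1]
contact_force: [0.7, 0.1, -1.5]
gripper_width: 0.0099
```

{"name": "apply_moves", "arguments": {"deltas": [{"tx": 0, "ty": 0.0003, "tz": 0, "turn": 0, "gripper": 0.005}, {"tx": 0, "ty": 0.0004, "tz": 0, "turn": 0, "gripper": 0.005}, {"tx": 0, "ty": 0.0004, "tz": 0, "turn": 0, "gripper": 0.005}]}}

```text
time_s: 9.7
tcp_pos: [0.6386, -0.2284, 0.1134]
eef_rot: [-90.0, -0.0, 1.1]
contact_force: [-1.2, 0.1, 0.5]
gripper_width: 0.01
```

{"name": "apply_moves", "arguments": {"deltas": [{"tx": 0, "ty": 0.0003, "tz": 0, "turn": 0, "gripper": 0.005}, {"tx": 0, "ty": 0.0005, "tz": 0, "turn": 0, "gripper": 0.005}, {"tx": 0, "ty": 0.0005, "tz": 0, "turn": 0, "gripper": 0.005}]}}

```text
time_s: 10.0
tcp_pos: [0.6387, -0.2285, 0.1134]
eef_rot: [-90.0, -0.0, 1.1]
contact_force: [-1.9, 0.5, 4.5]
gripper_width: 0.0103
```

```bash
python3 snap.py w9
python3 - <<'E'
from h import *
im=np.load("pics/w9.npz")['im']
cv2.imwrite("pics/w9c.png",cv2.resize(im[200:320,260:380,::-1],None,fx=5,fy=5,interpolation=cv2.INTER_CUBIC))
E
```

```text
10.0 [ 0.6387 -0.2285  0.1134] [-9.002e+01 -3.000e-02  1.140e+00] [-1.92  0.45  4.53] [ 0.3    0.615 -0.013] [ -3.3  26.5  -8.    0.  -55.4 -85.6]
```

View pics/w9c.png

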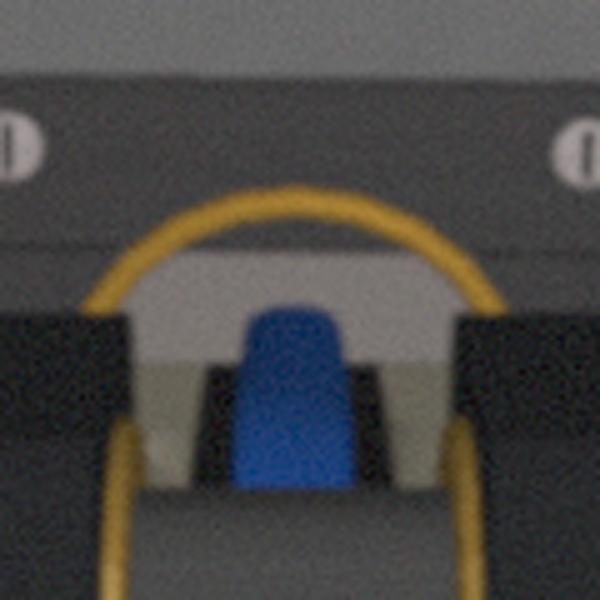

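{"name": "apply_moves", "arguments": {"deltas": [{"tx": 0, "ty": -0.0003, "tz": 0, "turn": 0.03, "gripper": 0.005}, {"tx": 0, "ty": -0.0003, "tz": 0, "turn": 0.06, "gripper": 0.005}, {"tx": 0, "ty": -0.0003, "tz": 0.0001, "turn": 0.1, "gripper": 0.005}, {"tx": 0, "ty": -0.0003, "tz": 0.0001, "turn": 0.14, "gripper": 0.005}, {"tx": 0, "ty": -0.0003, "tz": 0.0001, "turn": 0.18, "gripper": 0.005}]}}

```text
time_s: 10.55
tcp_pos: [0.6388, -0.2283, 0.1133]
eef_rot: [-90.0, -0.0, -9.3]
contact_force: [-0.2, 0.8, 3.8]
gripper_width: 0.01
```

```bash
cat > st.py <<'E'
from h import *
s=r.get_state();print(s['time_s'],s['tcp_pos'].round(4),s['eef_rot'].round(2),s['contact_force'].round(2),s['moment'].round(3),s['joints'].round(1),s['joint_torque'][5])
E
python3 st.py
```

```text
10.55 [ 0.6388 -0.2283  0.1133] [-9.001e+01 -4.000e-02 -9.290e+00] [-0.21  0.85  3.82] [0.171 0.08  0.041] [ -3.2  26.5  -8.    0.  -55.4 -96.1] 0.5699321441352367
```

{"name": "apply_moves", "arguments": {"deltas": [{"tx": 0, "ty": 0, "tz": 0, "turn": 0.05, "gripper": 0.005}, {"tx": 0, "ty": 0, "tz": 0.0001, "turn": 0.1, "gripper": 0.005}, {"tx": 0, "ty": 0, "tz": 0.0001, "turn": 0.15, "gripper": 0.005}, {"tx": 0, "ty": 0, "tz": 0.0002, "turn": 0.2, "gripper": 0.005}, {"tx": 0, "ty": 0, "tz": 0.0002, "turn": 0.25, "gripper": 0.005}]}}

```text
time_s: 11.05
tcp_pos: [0.6389, -0.2283, 0.1134]
eef_rot: [-90.0, -0.0, -23.6]
contact_force: [-0.7, -1.5, 3.9]
gripper_width: 0.0098
```

```bash
python3 st.py
```

```text
11.05 [ 0.6389 -0.2283  0.1134] [-9.001e+01 -5.000e-02 -2.364e+01] [-0.71 -1.45  3.89] [-0.216  0.155  0.161] [  -3.2   26.5   -8.     0.   -55.4 -110.4] 0.7364343479275703
```

{"name": "apply_moves", "arguments": {"deltas": [{"tx": 0, "ty": -0.0003, "tz": 0, "turn": 0, "gripper": 0.005}, {"tx": 0, "ty": -0.0003, "tz": 0, "turn": 0, "gripper": 0.005}]}}

```text
time_s: 11.25
tcp_pos: [0.6388, -0.2283, 0.1134]
eef_rot: [-90.0, -0.0, -23.4]
contact_force: [0.1, -1.0, 1.2]
gripper_width: 0.0099
```

```bash
python3 st.py
```

```text
11.25 [ 0.6388 -0.2283  0.1134] [-9.000e+01 -3.000e-02 -2.344e+01] [ 0.13 -1.    1.18] [-0.458 -0.32   0.018] [  -3.2   26.5   -8.     0.   -55.4 -110.2] -0.13691648840904236
```

{"name": "apply_moves", "arguments": {"deltas": [{"tx": 0, "ty": 0, "tz": 0, "turn": 0.04, "gripper": 0.005}, {"tx": 0, "ty": 0, "tz": 0, "turn": 0.08, "gripper": 0.005}, {"tx": 0, "ty": 0, "tz": 0.0001, "turn": 0.12, "gripper": 0.005}, {"tx": 0, "ty": 0, "tz": 0.0001, "turn": 0.16, "gripper": 0.005}, {"tx": 0, "ty": 0, "tz": 0.0001, "turn": 0.2, "gripper": 0.005}]}}

```text
time_s: 11.75
tcp_pos: [0.6388, -0.2282, 0.1134]
eef_rot: [-90.0, -0.0, -35.0]
contact_force: [0.6, -0.9, 2.2]
gripper_width: 0.0099
```

```bash
python3 st.py
```

```text
11.75 [ 0.6388 -0.2282  0.1134] [-9.001e+01 -3.000e-02 -3.498e+01] [ 0.57 -0.9   2.24] [-0.695 -0.165  0.052] [  -3.2   26.5   -8.     0.   -55.5 -121.8] 0.5783355049788952
```

{"name": "apply_moves", "arguments": {"deltas": [{"tx": 0.0002, "ty": 0, "tz": -0.0003, "turn": 0, "gripper": 0.005}, {"tx": 0.0002, "ty": 0, "tz": -0.0003, "turn": 0, "gripper": 0.005}]}}

```text
time_s: 11.95
tcp_pos: [0.6388, -0.2283, 0.1134]
eef_rot: [-90.0, -0.0, -34.9]
contact_force: [0.2, -0.6, 1.1]
gripper_width: 0.0097
```

```bash
python3 st.py
```

```text
11.95 [ 0.6388 -0.2283  0.1134] [-8.999e+01 -2.000e-02 -3.486e+01] [ 0.24 -0.6   1.06] [-0.338 -0.218  0.048] [  -3.2   26.5   -8.    -0.   -55.5 -121.6] -0.10285636642947793
```

Good, loads fell. Continue.

{"name": "apply_moves", "arguments": {"deltas": [{"tx": 0, "ty": 0, "tz": 0, "turn": 0.04, "gripper": 0.005}, {"tx": 0, "ty": 0, "tz": 0, "turn": 0.08, "gripper": 0.005}, {"tx": 0.0001, "ty": 0, "tz": 0, "turn": 0.12, "gripper": 0.005}, {"tx": 0.0001, "ty": 0, "tz": 0, "turn": 0.16, "gripper": 0.005}, {"tx": 0.0001, "ty": 0, "tz": 0, "turn": 0.2, "gripper": 0.005}]}}

```text
time_s: 12.45
tcp_pos: [0.6387, -0.2284, 0.1134]
eef_rot: [-90.0, -0.0, -46.4]
contact_force: [1.3, -0.9, 2.2]
gripper_width: 0.0098
```

```bash
python3 st.py
```

```text
12.45 [ 0.6387 -0.2284  0.1134] [-9.000e+01 -1.000e-02 -4.642e+01] [ 1.27 -0.95  2.15] [-0.32  -0.207  0.07 ] [  -3.3   26.5   -8.     0.   -55.5 -133.2] 0.5835499987006187
```

{"name": "apply_moves", "arguments": {"deltas": [{"tx": 0, "ty": 0, "tz": 0, "turn": 0.04, "gripper": 0.005}, {"tx": 0, "ty": 0, "tz": 0, "turn": 0.08, "gripper": 0.005}, {"tx": 0.0001, "ty": 0, "tz": 0, "turn": 0.12, "gripper": 0.005}, {"tx": 0.0001, "ty": 0, "tz": 0, "turn": 0.16, "gripper": 0.005}, {"tx": 0.0001, "ty": 0, "tz": 0, "turn": 0.2, "gripper": 0.005}]}}

```text
time_s: 12.95
tcp_pos: [0.6387, -0.2285, 0.1134]
eef_rot: [-90.0, -0.0, -57.9]
contact_force: [0.7, -1.3, 1.5]
gripper_width: 0.0097
```

```bash
python3 st.py
```

```text
12.95 [ 0.6387 -0.2285  0.1134] [-90.    -0.   -57.88] [ 0.74 -1.35  1.5 ] [-0.36  -0.069  0.096] [  -3.3   26.5   -8.     0.   -55.5 -144.6] 0.576685331761837
```

{"name": "apply_moves", "arguments": {"deltas": [{"tx": 0, "ty": 0, "tz": 0, "turn": 0.03, "gripper": 0.005}, {"tx": 0, "ty": 0, "tz": 0, "turn": 0.06, "gripper": 0.005}, {"tx": 0, "ty": 0, "tz": 0, "turn": 0.09, "gripper": 0.005}, {"tx": 0.0001, "ty": 0, "tz": 0, "turn": 0.12, "gripper": 0.005}, {"tx": 0.0001, "ty": 0, "tz": 0, "turn": 0.15, "gripper": 0.005}]}}

```text
time_s: 13.45
tcp_pos: [0.6387, -0.2286, 0.1134]
eef_rot: [-90.0, 0.0, -66.6]
contact_force: [-0.0, -0.5, 2.8]
gripper_width: 0.0097
```

```bash
python3 st.py
```

```text
13.45 [ 0.6387 -0.2286  0.1134] [-9.000e+01  1.000e-02 -6.658e+01] [-0.02 -0.53  2.77] [-0.326  0.06   0.125] [  -3.3   26.5   -8.    -0.   -55.5 -153.3] 0.42738371528685093
```

{"name": "apply_moves", "arguments": {"deltas": [{"tx": 0, "ty": 0, "tz": 0, "turn": 0.015, "gripper": 0.005}, {"tx": 0, "ty": 0, "tz": 0, "turn": 0.03, "gripper": 0.005}, {"tx": 0, "ty": 0, "tz": 0, "turn": 0.04, "gripper": 0.005}, {"tx": 0, "ty": 0, "tz": 0, "turn": 0.04, "gripper": 0.005}]}}

```text
time_s: 13.85
tcp_pos: [0.6387, -0.2286, 0.1134]
eef_rot: [-90.0, 0.0, -68.8]
contact_force: [-1.8, 0.0, 2.3]
gripper_width: 0.0096
```

```bash
python3 st.py
```

```text
13.85 [ 0.6387 -0.2286  0.1134] [-90.     0.   -68.78] [-1.83  0.01  2.29] [-0.249  0.167  0.092] [  -3.3   26.5   -8.     0.   -55.5 -155.5] -0.22578727919608355
```

{"name": "apply_moves", "arguments": {"deltas": [{"tx": 0, "ty": 0, "tz": 0, "turn": 0.015, "gripper": 0.005}, {"tx": 0, "ty": 0, "tz": 0, "turn": 0.03, "gripper": 0.005}, {"tx": 0, "ty": 0, "tz": 0, "turn": 0.03, "gripper": 0.005}]}}

```text
time_s: 14.15
tcp_pos: [0.6387, -0.2286, 0.1134]
eef_rot: [-90.0, 0.0, -70.5]
contact_force: [-1.1, -1.1, 2.7]
gripper_width: 0.01
```

```bash
python3 st.py
```

```text
14.15 [ 0.6387 -0.2286  0.1134] [-90.     0.   -70.53] [-1.08 -1.12  2.65] [-0.333  0.237  0.086] [  -3.3   26.5   -8.     0.   -55.5 -157.3] -0.2833884861320257
```

{"name": "apply_moves", "arguments": {"deltas": [{"tx": 0, "ty": 0, "tz": 0, "turn": 0.015, "gripper": 0.005}, {"tx": 0, "ty": 0, "tz": 0, "turn": 0.025, "gripper": 0.005}, {"tx": 0, "ty": 0, "tz": 0, "turn": 0.025, "gripper": 0.005}]}}

```text
time_s: 14.45
tcp_pos: [0.6387, -0.2286, 0.1134]
eef_rot: [-90.0, 0.0, -71.9]
contact_force: [-0.1, -0.2, 2.8]
gripper_width: 0.0098
```

```bash
python3 st.py; python3 snap.py s1 scene
```

```text
14.45 [ 0.6387 -0.2286  0.1134] [-90.01   0.   -71.95] [-0.09 -0.18  2.83] [-0.288  0.293  0.105] [  -3.3   26.5   -8.     0.   -55.5 -158.7] -0.22904297802597284
14.45 [ 0.6387 -0.2286  0.1134] [-90.01   0.   -71.95] [-0.09 -0.18  2.83] [-0.288  0.293  0.105] [  -3.3   26.5   -8.     0.   -55.5 -158.7]
```

View pics/s1.png

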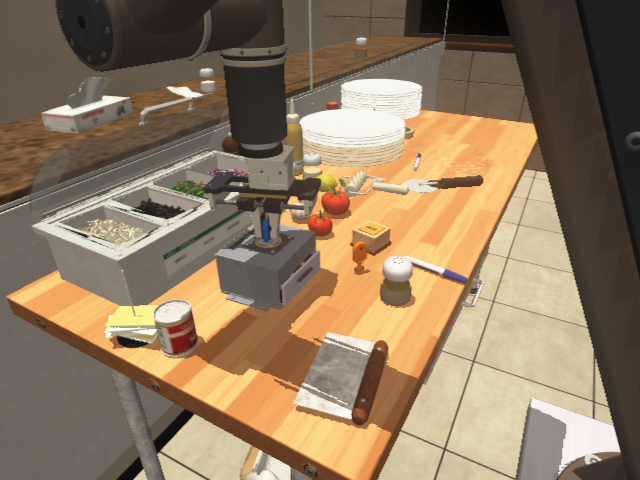

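Tray at (300,278) still shut; torque 0.1 N m. Continue in small steps.

{"name": "apply_moves", "arguments": {"deltas": [{"tx": 0, "ty": 0, "tz": 0, "turn": 0.01, "gripper": 0.005}, {"tx": 0, "ty": 0, "tz": 0, "turn": 0.02, "gripper": 0.005}, {"tx": 0, "ty": 0, "tz": 0, "turn": 0.02, "gripper": 0.005}]}}

```text
time_s: 14.8
tcp_pos: [0.6387, -0.2286, 0.1133]
eef_rot: [-90.0, 0.0, -73.1]
contact_force: [-1.4, -0.8, 3.1]
gripper_width: 0.0099
```

```bash
python3 st.py
```

```text
14.8 [ 0.6387 -0.2286  0.1133] [-90.    0.  -73.1] [-1.39 -0.81  3.07] [-0.29   0.387  0.021] [  -3.3   26.5   -8.    -0.   -55.5 -159.8] -0.179107328876853
```

{"name": "apply_moves", "arguments": {"deltas": [{"tx": 0, "ty": 0, "tz": 0, "turn": 0.01, "gripper": 0.005}, {"tx": 0, "ty": 0, "tz": 0, "turn": 0.02, "gripper": 0.005}, {"tx": 0, "ty": 0, "tz": 0, "turn": 0.02, "gripper": 0.005}]}}

```text
time_s: 15.1
tcp_pos: [0.6388, -0.2286, 0.1134]
eef_rot: [-90.0, -0.0, -74.2]
contact_force: [-0.8, -0.4, 3.6]
gripper_width: 0.0096
```

```bash
python3 st.py
```

```text
15.1 [ 0.6388 -0.2286  0.1134] [-90.    -0.   -74.24] [-0.76 -0.37  3.62] [-0.326  0.38   0.061] [  -3.3   26.5   -8.     0.   -55.5 -161. ] -0.18156205303967
```

Torque dropped — the latch may have released; check.

```bash
python3 snap.py s2 scene
python3 - <<'E'
from h import *
a=np.load("pics/s1.npz")['im'];b=np.load("pics/s2.npz")['im']
f=lambda im:cv2.resize(im[210:320,200:340,::-1],None,fx=4,fy=4)[:, :]
cv2.imwrite("pics/s12.png",cv2.resize(np.hstack([f(a),f(b)]),(800,314)))
E
```

```text
15.1 [ 0.6388 -0.2286  0.1134] [-90.    -0.   -74.24] [-0.76 -0.37  3.62] [-0.326  0.38   0.061] [  -3.3   26.5   -8.     0.   -55.5 -161. ]
```

View pics/s12.png

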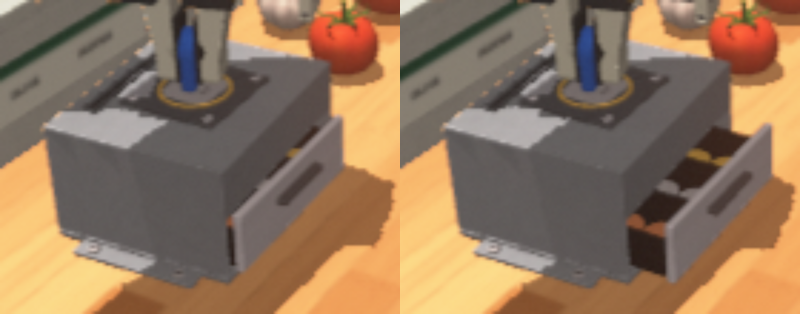

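{"name": "apply_moves", "arguments": {"deltas": [{"tx": 0, "ty": -0.0002, "tz": 0, "turn": -0.05, "gripper": 0.005}, {"tx": 0, "ty": -0.0002, "tz": 0, "turn": -0.1, "gripper": 0.005}, {"tx": 0, "ty": -0.0002, "tz": 0, "turn": -0.15, "gripper": 0.005}, {"tx": 0, "ty": -0.0002, "tz": 0, "turn": -0.2, "gripper": 0.005}, {"tx": 0, "ty": -0.0002, "tz": 0, "turn": -0.25, "gripper": 0.005}]}}

```text
time_s: 15.65
tcp_pos: [0.6387, -0.2286, 0.1134]
eef_rot: [-90.0, 0.0, -59.8]
contact_force: [-0.4, -0.5, 2.9]
gripper_width: 0.0098
```

```bash
python3 st.py
```

```text
15.65 [ 0.6387 -0.2286  0.1134] [-9.001e+01  1.000e-02 -5.977e+01] [-0.37 -0.53  2.92] [-0.437  0.301 -0.035] [  -3.3   26.5   -8.    -0.   -55.5 -146.5] -0.7787647470831871
```

{"name": "apply_moves", "arguments": {"deltas": [{"tx": 0, "ty": 0, "tz": 0, "turn": -0.05, "gripper": 0.005}, {"tx": 0, "ty": 0, "tz": 0, "turn": -0.1, "gripper": 0.005}, {"tx": 0, "ty": 0, "tz": 0, "turn": -0.15, "gripper": 0.005}, {"tx": 0, "ty": 0, "tz": 0, "turn": -0.2, "gripper": 0.005}, {"tx": 0, "ty": 0, "tz": 0, "turn": -0.25, "gripper": 0.005}]}}

```text
time_s: 16.15
tcp_pos: [0.6387, -0.2286, 0.1134]
eef_rot: [-90.0, 0.0, -45.5]
contact_force: [-1.1, -1.0, 2.5]
gripper_width: 0.0095
```

```bash
python3 st.py
```

```text
16.15 [ 0.6387 -0.2286  0.1134] [-9.000e+01  1.000e-02 -4.545e+01] [-1.12 -1.04  2.48] [-0.306  0.196 -0.047] [  -3.3   26.5   -8.    -0.   -55.5 -132.2] -0.7799516804516315
```

{"name": "apply_moves", "arguments": {"deltas": [{"tx": 0, "ty": 0, "tz": 0, "turn": -0.05, "gripper": 0.005}, {"tx": 0, "ty": 0, "tz": 0, "turn": -0.1, "gripper": 0.005}, {"tx": 0, "ty": 0, "tz": 0, "turn": -0.15, "gripper": 0.005}, {"tx": 0, "ty": 0, "tz": 0, "turn": -0.2, "gripper": 0.005}, {"tx": 0, "ty": 0, "tz": 0, "turn": -0.25, "gripper": 0.005}]}}

```text
time_s: 16.65
tcp_pos: [0.6388, -0.2285, 0.1134]
eef_rot: [-90.0, 0.0, -31.1]
contact_force: [-0.3, -1.0, 1.9]
gripper_width: 0.0101
```

```bash
python3 st.py
```

```text
16.65 [ 0.6388 -0.2285  0.1134] [-8.999e+01  1.000e-02 -3.113e+01] [-0.26 -0.98  1.95] [-0.267  0.161 -0.07 ] [  -3.3   26.5   -8.    -0.   -55.5 -117.9] -0.7800661772489548
```

{"name": "apply_moves", "arguments": {"deltas": [{"tx": 0, "ty": 0, "tz": 0, "turn": -0.05, "gripper": 0.005}, {"tx": 0, "ty": 0, "tz": 0, "turn": -0.1, "gripper": 0.005}, {"tx": 0, "ty": 0, "tz": 0, "turn": -0.15, "gripper": 0.005}, {"tx": 0, "ty": 0, "tz": 0, "turn": -0.2, "gripper": 0.005}, {"tx": 0, "ty": 0, "tz": 0, "turn": -0.25, "gripper": 0.005}]}}

```text
time_s: 17.15
tcp_pos: [0.6388, -0.2284, 0.1134]
eef_rot: [-90.0, -0.0, -16.8]
contact_force: [-0.1, 0.2, 1.8]
gripper_width: 0.0097
```

```bash
python3 st.py
```

```text
17.15 [ 0.6388 -0.2284  0.1134] [-89.99  -0.   -16.8 ] [-0.12  0.19  1.84] [-0.041  0.103 -0.122] [  -3.3   26.5   -8.    -0.   -55.5 -103.5] -0.7798044383525848
```

{"name": "apply_moves", "arguments": {"deltas": [{"tx": 0, "ty": 0, "tz": 0, "turn": -0.05, "gripper": 0.005}, {"tx": 0, "ty": 0, "tz": 0, "turn": -0.1, "gripper": 0.005}, {"tx": 0, "ty": 0, "tz": 0, "turn": -0.15, "gripper": 0.005}, {"tx": 0, "ty": 0, "tz": 0, "turn": -0.2, "gripper": 0.005}, {"tx": 0, "ty": 0, "tz": 0, "turn": -0.25, "gripper": 0.005}]}}

```text
time_s: 17.65
tcp_pos: [0.6388, -0.2284, 0.1134]
eef_rot: [-90.0, -0.0, -2.5]
contact_force: [-0.0, -0.2, 1.8]
gripper_width: 0.0096
```

```bash
python3 st.py
```

```text
17.65 [ 0.6388 -0.2284  0.1134] [-8.998e+01 -1.000e-02 -2.480e+00] [-0.   -0.22  1.81] [ 0.061  0.093 -0.065] [ -3.3  26.5  -8.   -0.  -55.5 -89.2] -0.7793818786740303
```

{"name": "apply_moves", "arguments": {"deltas": [{"tx": 0, "ty": 0, "tz": 0, "turn": -0.03, "gripper": 0.005}, {"tx": 0, "ty": 0, "tz": 0, "turn": -0.06, "gripper": 0.005}, {"tx": 0, "ty": 0, "tz": 0, "turn": -0.09, "gripper": 0.005}, {"tx": 0, "ty": 0, "tz": 0, "turn": -0.11, "gripper": 0.005}, {"tx": 0, "ty": 0, "tz": 0, "turn": -0.11, "gripper": 0.005}]}}

```text
time_s: 18.15
tcp_pos: [0.6388, -0.2284, 0.1134]
eef_rot: [-90.0, -0.0, 3.7]
contact_force: [-0.2, 1.5, 1.3]
gripper_width: 0.0099
```

```bash
python3 st.py
```

```text
18.15 [ 0.6388 -0.2284  0.1134] [-89.98  -0.     3.73] [-0.16  1.45  1.34] [ 0.226 -0.002 -0.029] [ -3.3  26.5  -8.   -0.  -55.5 -83. ] 0.32934386283159256
```

{"name": "apply_moves", "arguments": {"deltas": [{"tx": 0, "ty": 0, "tz": 0, "turn": -0.02, "gripper": 0.005}, {"tx": 0, "ty": 0, "tz": 0, "turn": -0.04, "gripper": 0.005}, {"tx": 0, "ty": 0, "tz": 0, "turn": -0.04, "gripper": 0.005}]}}

```text
time_s: 18.45
tcp_pos: [0.6388, -0.2284, 0.1134]
eef_rot: [-90.0, -0.0, 6.1]
contact_force: [-0.7, 1.3, 1.1]
gripper_width: 0.0096
```

```bash
python3 st.py
```

```text
18.45 [ 0.6388 -0.2284  0.1134] [-89.99  -0.     6.06] [-0.74  1.3   1.12] [ 0.436 -0.095 -0.049] [ -3.3  26.5  -8.   -0.  -55.5 -80.7] 0.30440119095146656
```

{"name": "apply_moves", "arguments": {"deltas": [{"tx": 0, "ty": 0, "tz": 0, "turn": -0.015, "gripper": 0.005}, {"tx": 0, "ty": 0, "tz": 0, "turn": -0.03, "gripper": 0.005}, {"tx": 0, "ty": 0, "tz": 0, "turn": -0.03, "gripper": 0.005}]}}

```text
time_s: 18.75
tcp_pos: [0.6387, -0.2285, 0.1134]
eef_rot: [-90.0, 0.0, 7.8]
contact_force: [1.1, 2.2, 1.4]
gripper_width: 0.0097
```

```bash
python3 st.py
```

```text
18.75 [ 0.6387 -0.2285  0.1134] [-8.999e+01  1.000e-02  7.760e+00] [1.14 2.24 1.43] [ 0.658 -0.226 -0.052] [ -3.3  26.5  -8.   -0.  -55.5 -79. ] 0.28372946195304394
```

{"name": "apply_moves", "arguments": {"deltas": [{"tx": 0, "ty": 0, "tz": 0, "turn": 0.04, "gripper": 0.005}, {"tx": 0, "ty": 0, "tz": 0, "turn": 0.08, "gripper": 0.005}, {"tx": 0, "ty": 0, "tz": 0, "turn": 0.115, "gripper": 0.005}, {"tx": 0, "ty": 0, "tz": 0, "turn": 0.115, "gripper": 0.005}, {"tx": 0, "ty": 0, "tz": 0, "turn": 0.115, "gripper": 0.005}]}}

```text
time_s: 19.25
tcp_pos: [0.6386, -0.2287, 0.1135]
eef_rot: [-90.0, 0.0, 1.2]
contact_force: [0.1, -0.1, -0.7]
gripper_width: 0.0095
```

```bash
python3 st.py
```

```text
19.25 [ 0.6386 -0.2287  0.1135] [-9.001e+01  2.000e-02  1.190e+00] [ 0.11 -0.09 -0.71] [-0.072  0.042  0.054] [ -3.3  26.5  -8.    0.  -55.5 -85.5] -0.07937518414109945
```

{"name": "apply_moves", "arguments": {"deltas": [{"tx": 0, "ty": -0.0005, "tz": 0, "turn": 0, "gripper": 0.005}, {"tx": 0, "ty": -0.001, "tz": 0, "turn": 0, "gripper": 0.005}, {"tx": 0, "ty": -0.0015, "tz": 0, "turn": 0, "gripper": 0.005}, {"tx": 0, "ty": -0.002, "tz": 0, "turn": 0, "gripper": 0.005}]}}

```text
time_s: 19.65
tcp_pos: [0.6387, -0.2286, 0.1156]
eef_rot: [-90.0, 0.0, 1.1]
contact_force: [-0.8, 0.1, -0.9]
gripper_width: 0.0101
```

```bash
python3 st.py
```

```text
19.65 [ 0.6387 -0.2286  0.1156] [-90.     0.     1.14] [-0.79  0.11 -0.91] [ 0.004 -0.052  0.013] [ -3.3  26.4  -7.9  -0.  -55.7 -85.6] 0.004206508747301996
```

Free. Draw it out.

{"name": "apply_moves", "arguments": {"deltas": [{"tx": 0, "ty": -0.001, "tz": 0, "turn": 0, "gripper": 0.005}, {"tx": 0, "ty": -0.002, "tz": 0, "turn": 0, "gripper": 0.005}, {"tx": 0, "ty": -0.003, "tz": 0, "turn": 0, "gripper": 0.005}, {"tx": 0, "ty": -0.004, "tz": 0, "turn": 0, "gripper": 0.005}]}}

```text
time_s: 20.05
tcp_pos: [0.6388, -0.2286, 0.1197]
eef_rot: [-90.0, -0.0, 1.1]
contact_force: [-0.4, 0.7, -1.5]
gripper_width: 0.0099
```

```bash
python3 st.py
```

```text
20.05 [ 0.6388 -0.2286  0.1197] [-90.    -0.     1.14] [-0.43  0.73 -1.52] [ 0.015 -0.027  0.081] [ -3.3  26.2  -7.6  -0.  -56.2 -85.6] 0.00037116808016435243
```

{"name": "apply_moves", "arguments": {"deltas": [{"tx": 0, "ty": -0.002, "tz": 0, "turn": 0, "gripper": 0.005}, {"tx": 0, "ty": -0.004, "tz": 0, "turn": 0, "gripper": 0.005}, {"tx": 0, "ty": -0.006, "tz": 0, "turn": 0, "gripper": 0.005}, {"tx": 0, "ty": -0.008, "tz": 0, "turn": 0, "gripper": 0.005}, {"tx": 0, "ty": -0.01, "tz": 0, "turn": 0, "gripper": 0.005}]}}

```text
time_s: 20.55
tcp_pos: [0.6388, -0.2286, 0.1298]
eef_rot: [-90.0, -0.0, 1.1]
contact_force: [-0.2, 0.6, -0.0]
gripper_width: 0.0099
```

```bash
python3 st.py
```

```text
20.55 [ 0.6388 -0.2286  0.1298] [-9.00e+01 -1.00e-02  1.13e+00] [-0.23  0.56 -0.  ] [ 0.028 -0.014 -0.034] [ -3.3  25.7  -7.   -0.  -57.3 -85.6] -3.9494355519309465e-06
```

{"name": "apply_moves", "arguments": {"deltas": [{"tx": 0, "ty": -0.005, "tz": 0, "turn": 0, "gripper": 0.005}, {"tx": 0, "ty": -0.015, "tz": 0, "turn": 0, "gripper": 0.005}, {"tx": 0, "ty": -0.03, "tz": 0, "turn": 0, "gripper": 0.005}, {"tx": 0, "ty": -0.045, "tz": 0, "turn": 0, "gripper": 0.005}, {"tx": 0, "ty": -0.06, "tz": 0, "turn": 0, "gripper": 0.005}]}}

```text
time_s: 21.05
tcp_pos: [0.6391, -0.2287, 0.1917]
eef_rot: [-90.0, -0.1, 1.1]
contact_force: [0.0, 1.1, 0.1]
gripper_width: 0.0102
```

{"name": "apply_moves", "arguments": {"deltas": [{"tx": -0.02, "ty": 0, "tz": -0.035, "turn": 0.05, "gripper": 0.005}, {"tx": -0.045, "ty": 0, "tz": -0.075, "turn": 0.1, "gripper": 0.005}, {"tx": -0.07, "ty": 0, "tz": -0.115, "turn": 0.15, "gripper": 0.005}, {"tx": -0.09, "ty": 0, "tz": -0.15, "turn": 0.2, "gripper": 0.005}, {"tx": -0.1, "ty": 0, "tz": -0.18, "turn": 0.245, "gripper": 0.005}]}}

```text
time_s: 21.55
tcp_pos: [0.5409, -0.4124, 0.1914]
eef_rot: [-90.0, -0.1, -13.1]
contact_force: [1.5, -0.7, -0.5]
gripper_width: 0.0097
```

{"name": "apply_moves", "arguments": {"deltas": [{"tx": 0, "ty": 0, "tz": 0, "turn": 0, "gripper": 0.005}, {"tx": 0, "ty": 0, "tz": 0, "turn": 0, "gripper": 0.005}, {"tx": 0, "ty": 0, "tz": 0, "turn": 0, "gripper": 0.005}, {"tx": 0, "ty": 0, "tz": 0, "turn": 0, "gripper": 0.005}]}}

```text
time_s: 21.95
tcp_pos: [0.543, -0.4096, 0.19]
eef_rot: [-90.0, -0.0, -12.8]
contact_force: [-0.5, 0.5, -0.1]
gripper_width: 0.0099
```

```bash
python3 snap.py w10;python3 an.py w10
```

```text
21.95 [ 0.543  -0.4096  0.19  ] [-9.000e+01 -2.000e-02 -1.282e+01] [-0.53  0.52 -0.14] [-0.021 -0.072  0.049] [-20.7  23.   -2.8  -0.  -64.2 -82.2]
1043 [[-0.0316 -0.0638 -0.0048]
 [-0.012  -0.0127  0.0002]
 [ 0.0127  0.0141  0.0058]]
top [-0.00088081 -0.01803528  0.00024587] [-0.03160094 -0.06383852 -0.00473144] [ 0.01267946 -0.012678    0.00517854]
-0.02 226 [-0.0108  0.0032  0.0068  0.0099  0.0106] [-0.0046 -0.0002  0.0047]
-0.016 226 [-0.0134 -0.0129 -0.0112 -0.0099  0.0127] [-0.0047  0.0002  0.0047]
-0.012 148 [-0.0144 -0.0139 -0.0131 -0.0113 -0.0087] [-0.0044 -0.0002  0.0053]
-0.008 91 [-0.0148 -0.0145 -0.0139 -0.0123 -0.0089] [-0.0042  0.0007  0.0054]
-0.004 68 [-0.0146 -0.0146 -0.0141 -0.013  -0.0089] [-0.004   0.0002  0.0052]
0.0 62 [-0.0147 -0.0146 -0.014  -0.0119 -0.009 ] [-0.0043  0.0002  0.0054]
0.004 57 [-0.0147 -0.0145 -0.014  -0.0115 -0.009 ] [-0.0035  0.0007  0.0052]
0.008 43 [-0.0146 -0.0146 -0.0142 -0.0098 -0.0086] [-0.0027  0.0007  0.0054]
0.012 14 [-0.0145 -0.0145 -0.0141 -0.0137 -0.0136] [-0.0028 -0.      0.0028]
```

View pics/w10.png

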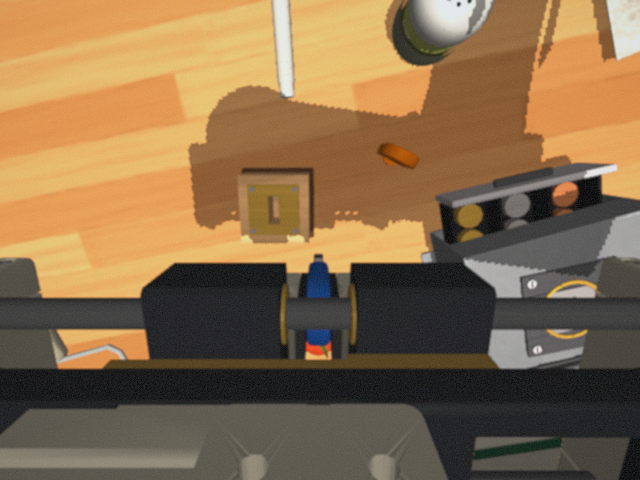

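```bash
cat > slot.py <<'E'
import sys
from h import *
z=np.load(f"pics/{sys.argv[1]}.npz");im=z['im']
P=campose("wrist",dict(tcp_pos=z['pos'],eef_rot=z['rot']));C=cloud(z['d'],P)
Rt=R.from_euler('xyz',z['rot'],degrees=True).as_matrix();T=(C-z['pos'])@Rt
u0,v0=map(int,proj([0.518,-0.444,0.042],P))
w=np.zeros(C.shape[:2],bool);w[v0-55:v0+55,u0-60:u0+60]=1
st=w&(abs(C[...,2]-0.042)<0.005)
pts=C[st][:,:2].astype(np.float32)*1000
print(len(pts),cv2.minAreaRect(pts))
hole=w&(C[...,2]<0.036)&(abs(C[...,0]-.518)<.02)&(abs(C[...,1]+.444)<.02)
hole&=(im.min(-1)>=0)
v,u=np.nonzero(hole);W=np.array([ray(a,b,0.042,P) for a,b in zip(u,v)])
print('hole',len(W),cv2.minAreaRect(W[:,:2].astype(np.float32)*1000),W.mean(0))
E
python3 slot.py w10
```

```text
4531 ((517.5932006835938, -443.61700439453125), (60.154178619384766, 59.8681755065918), 77.2129135131836)
hole 241 ((517.2282104492188, -443.06591796875), (7.817420482635498, 21.970212936401367), 75.4931411743164) [ 0.51727263 -0.44311611  0.042     ]
```

{"name": "apply_moves", "arguments": {"deltas": [{"tx": -0.006, "ty": 0.01, "tz": -0.012, "turn": 0, "gripper": 0.005}, {"tx": -0.012, "ty": 0.03, "tz": -0.026, "turn": 0, "gripper": 0.005}, {"tx": -0.0179, "ty": 0.05, "tz": -0.0384, "turn": 0, "gripper": 0.005}, {"tx": -0.0179, "ty": 0.07, "tz": -0.0384, "turn": 0, "gripper": 0.005}, {"tx": -0.0179, "ty": 0.088, "tz": -0.0384, "turn": 0, "gripper": 0.005}]}}

```text
time_s: 22.5
tcp_pos: [0.5154, -0.444, 0.1]
eef_rot: [-90.0, 0.1, -12.9]
contact_force: [-0.0, 0.4, -0.5]
gripper_width: 0.0099
```

{"name": "apply_moves", "arguments": {"deltas": [{"tx": 0, "ty": 0, "tz": 0, "turn": 0, "gripper": 0.005}, {"tx": 0, "ty": 0, "tz": 0, "turn": 0, "gripper": 0.005}, {"tx": 0, "ty": 0, "tz": 0, "turn": 0, "gripper": 0.005}, {"tx": 0, "ty": 0, "tz": 0, "turn": 0, "gripper": 0.005}]}}

```text
time_s: 22.9
tcp_pos: [0.517, -0.4442, 0.1028]
eef_rot: [-90.0, -0.1, -12.9]
contact_force: [-0.3, -0.6, -0.0]
gripper_width: 0.0096
```

```bash
python3 snap.py w11
python3 - <<'E'
from h import *
im=np.load("pics/w11.npz")['im']
cv2.imwrite("pics/w11c.png",cv2.resize(im[180:320,250:390,::-1],None,fx=4,fy=4,interpolation=cv2.INTER_CUBIC))
E
```

```text
22.9 [ 0.517  -0.4442  0.1028] [-90.03  -0.11 -12.88] [-0.35 -0.6  -0.04] [-0.039  0.01  -0.033] [-24.3  27.3  -8.2   0.  -54.3 -78.6]
```

View pics/w11c.png

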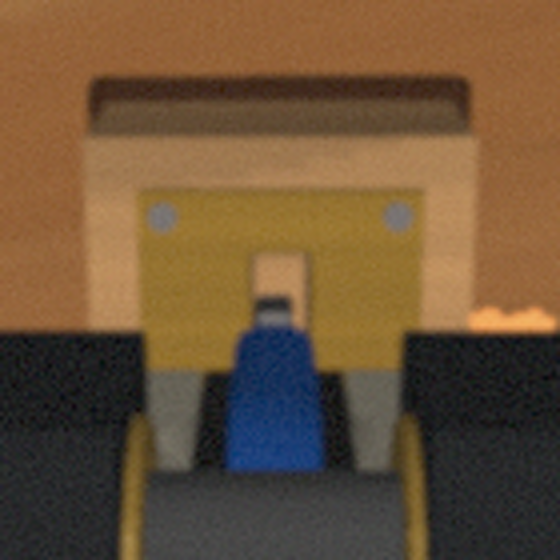

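{"name": "apply_moves", "arguments": {"deltas": [{"tx": 0, "ty": 0.002, "tz": 0.0012, "turn": 0, "gripper": 0.005}, {"tx": 0, "ty": 0.005, "tz": 0.0012, "turn": 0, "gripper": 0.005}, {"tx": 0, "ty": 0.008, "tz": 0.0012, "turn": 0, "gripper": 0.005}, {"tx": 0, "ty": 0.012, "tz": 0.0012, "turn": 0, "gripper": 0.005}, {"tx": 0, "ty": 0.016, "tz": 0.0012, "turn": 0, "gripper": 0.005}]}}

```text
time_s: 23.45
tcp_pos: [0.5165, -0.4427, 0.0851]
eef_rot: [-90.0, 0.0, -12.9]
contact_force: [0.5, 0.6, 0.1]
gripper_width: 0.0097
```

```bash
python3 st.py
```

```text
23.45 [ 0.5165 -0.4427  0.0851] [-9.00e+01  2.00e-02 -1.29e+01] [0.45 0.61 0.12] [-0.044 -0.001 -0.048] [-24.2  28.3  -9.2  -0.  -52.5 -78.7] 0.00019096623418590752
```

{"name": "apply_moves", "arguments": {"deltas": [{"tx": 0, "ty": 0.003, "tz": 0, "turn": 0, "gripper": 0.005}, {"tx": 0, "ty": 0.006, "tz": 0, "turn": 0, "gripper": 0.005}, {"tx": 0, "ty": 0.009, "tz": 0, "turn": 0, "gripper": 0.005}, {"tx": 0, "ty": 0.012, "tz": 0, "turn": 0, "gripper": 0.005}, {"tx": 0, "ty": 0.015, "tz": 0, "turn": 0, "gripper": 0.005}]}}

```text
time_s: 23.95
tcp_pos: [0.5166, -0.4428, 0.0704]
eef_rot: [-90.0, -0.0, -12.9]
contact_force: [0.1, 0.1, -0.4]
gripper_width: 0.0097
```

```bash
python3 st.py
```

```text
23.95 [ 0.5166 -0.4428  0.0704] [-90.   -0.  -12.9] [ 0.06  0.12 -0.36] [ 0.01   0.02  -0.015] [-24.2  29.2 -10.    0.  -50.8 -78.7] -5.746113856730517e-05
```

{"name": "apply_moves", "arguments": {"deltas": [{"tx": 0, "ty": 0.001, "tz": 0, "turn": 0, "gripper": 0.005}, {"tx": 0, "ty": 0.002, "tz": 0, "turn": 0, "gripper": 0.005}, {"tx": 0, "ty": 0.0027, "tz": 0, "turn": 0, "gripper": 0.005}, {"tx": 0, "ty": 0.003, "tz": 0, "turn": 0, "gripper": 0.005}, {"tx": 0, "ty": 0.003, "tz": 0, "turn": 0, "gripper": 0.005}]}}

```text
time_s: 24.45
tcp_pos: [0.5166, -0.4428, 0.0676]
eef_rot: [-90.0, -0.0, -12.9]
contact_force: [-0.4, -0.7, -0.4]
gripper_width: 0.01
```

```bash
python3 st.py
```

```text
24.45 [ 0.5166 -0.4428  0.0676] [-9.00e+01 -1.00e-02 -1.29e+01] [-0.44 -0.7  -0.35] [-0.051  0.016  0.005] [-24.2  29.3 -10.1   0.  -50.5 -78.7] 1.4897617006681685e-05
```

{"name": "apply_moves", "arguments": {"deltas": [{"tx": 0, "ty": 0.0003, "tz": 0, "turn": 0, "gripper": 0.005}, {"tx": 0, "ty": 0.0003, "tz": 0, "turn": 0, "gripper": 0.005}]}}

```text
time_s: 24.65
tcp_pos: [0.5167, -0.4428, 0.0675]
eef_rot: [-90.0, -0.0, -12.9]
contact_force: [-0.6, 0.3, 0.9]
gripper_width: 0.0096
```

{"name": "apply_moves", "arguments": {"deltas": [{"tx": 0, "ty": 0, "tz": 0, "turn": 0, "gripper": 0.012}, {"tx": 0, "ty": 0, "tz": 0, "turn": 0, "gripper": 0.018}, {"tx": 0, "ty": 0, "tz": 0, "turn": 0, "gripper": 0.03}, {"tx": 0, "ty": 0, "tz": 0, "turn": 0, "gripper": 0.04}, {"tx": 0, "ty": 0, "tz": 0, "turn": 0, "gripper": 0.04}]}}

```text
time_s: 25.15
tcp_pos: [0.5166, -0.4428, 0.0672]
eef_rot: [-90.0, 0.0, -12.9]
contact_force: [-0.5, 0.8, 0.6]
gripper_width: 0.0361
```

```bash
python3 snap.py w12; python3 an.py w12
```

```text
25.15 [ 0.5166 -0.4428  0.0672] [-90.    0.  -12.9] [-0.5   0.8   0.58] [-0.013  0.018  0.006] [-24.2  29.4 -10.1  -0.  -50.5 -78.7]
926 [[-0.0316 -0.0639 -0.004 ]
 [-0.0123 -0.0128  0.0002]
 [ 0.0108  0.0145  0.0044]]
top [-0.00119064 -0.018366    0.00019972] [-0.03163382 -0.0639109  -0.00386575] [ 0.01080905 -0.01279963  0.00432689]
-0.02 181 [-0.0109  0.0028  0.0071  0.0098  0.0108] [-0.0038  0.0002  0.0043]
-0.016 202 [-0.0133 -0.013  -0.0114 -0.01   -0.0095] [-0.0038  0.0002  0.0043]
-0.012 118 [-0.0143 -0.014  -0.0132 -0.0124 -0.0119] [-0.0039  0.0002  0.0044]
-0.008 83 [-0.0146 -0.0145 -0.014  -0.0134 -0.0129] [-0.0036  0.0002  0.0038]
-0.004 52 [-0.0146 -0.0144 -0.0139 -0.0133 -0.0132] [-0.0037  0.0002  0.0042]
0.0 57 [-0.0148 -0.0144 -0.014  -0.0131 -0.0128] [-0.0034  0.0002  0.0043]
0.004 53 [-0.0144 -0.0144 -0.014  -0.0132 -0.0128] [-0.0035  0.0007  0.0039]
0.008 45 [-0.0145 -0.0144 -0.0141 -0.0132 -0.0132] [-0.0032  0.0002  0.0036]
0.012 16 [-0.0145 -0.0144 -0.0141 -0.0135 -0.0134] [-0.0025  0.0005  0.0034]
```

Key stands still, upright. Retract straight up.

{"name": "apply_moves", "arguments": {"deltas": [{"tx": 0, "ty": -0.01, "tz": 0, "turn": 0, "gripper": 0.045}, {"tx": 0, "ty": -0.03, "tz": 0, "turn": 0, "gripper": 0.045}, {"tx": 0, "ty": -0.06, "tz": 0, "turn": 0, "gripper": 0.045}, {"tx": 0, "ty": -0.095, "tz": 0, "turn": 0, "gripper": 0.045}, {"tx": 0, "ty": -0.13, "tz": 0, "turn": 0, "gripper": 0.045}]}}

```text
time_s: 25.7
tcp_pos: [0.5164, -0.4428, 0.1993]
eef_rot: [-90.0, -0.0, -12.9]
contact_force: [1.6, -1.1, -0.4]
gripper_width: 0.0453
```

{"name": "apply_moves", "arguments": {"deltas": [{"tx": 0, "ty": 0, "tz": 0, "turn": 0, "gripper": 0.045}, {"tx": 0, "ty": 0, "tz": 0, "turn": 0, "gripper": 0.045}, {"tx": 0, "ty": 0, "tz": 0, "turn": 0, "gripper": 0.045}, {"tx": 0, "ty": 0, "tz": 0, "turn": 0, "gripper": 0.045}]}}

```text
time_s: 26.1
tcp_pos: [0.516, -0.4425, 0.1961]
eef_rot: [-90.0, 0.1, -12.9]
contact_force: [-0.7, 0.6, -0.3]
gripper_width: 0.0452
```

```bash
python3 snap.py w13; python3 snap.py s3 scene
python3 - <<'E'
from h import *
im=np.load("pics/w13.npz")['im'];s=np.load("pics/s3.npz")['im']
a=cv2.resize(im[170:290,250:390],(400,343),interpolation=cv2.INTER_CUBIC);b=cv2.resize(s[190:330,200:400],(400,280),interpolation=cv2.INTER_CUBIC)
o=np.zeros((343,800,3),np.uint8);o[:,:400]=a;o[:280,400:]=b;cv2.imwrite("pics/f.png",o[:,:,::-1])
z=np.load("pics/w13.npz");P=campose("wrist",dict(tcp_pos=z['pos'],eef_rot=z['rot']));C=cloud(z['d'],P)
hsv=cv2.cvtColor(im,cv2.COLOR_RGB2HSV);m=(hsv[...,0]>100)&(hsv[...,0]<130)&(hsv[...,1]>150)&(hsv[...,2]>40)&(z['d']>.15);m[:175]=0;m[290:]=0;m[:,:265]=0;m[:,370:]=0
print('key head top',np.percentile(C[m],[1,50,99],axis=0).round(4))
E
python3 slot.py w13
```

```text
26.1 [ 0.516  -0.4425  0.1961] [-89.97   0.11 -12.91] [-0.75  0.61 -0.3 ] [-0.02   0.029  0.033] [-24.2  22.8  -2.3  -0.  -65.1 -78.7]
26.15 [ 0.5161 -0.4425  0.1961] [-89.97   0.11 -12.9 ] [-0.55 -0.8   0.19] [-0.003  0.007  0.045] [-24.2  22.8  -2.3  -0.  -65.1 -78.7]
key head top [[ 0.5025 -0.4473  0.0619]
 [ 0.5129 -0.4418  0.0858]
 [ 0.5287 -0.4367  0.0889]]
3823 ((517.8656616210938, -443.7078857421875), (60.1489372253418, 60.492530822753906), 77.30076599121094)Traceback (most recent call last):
  File "slot.py", line 14, in <module>
    print('hole',len(W),cv2.minAreaRect(W[:,:2].astype(np.float32)*1000),W.mean(0))
                                        ~^^^^^^
IndexError: too many indices for array: array is 1-dimensional, but 2 were indexed
```

View pics/f.png

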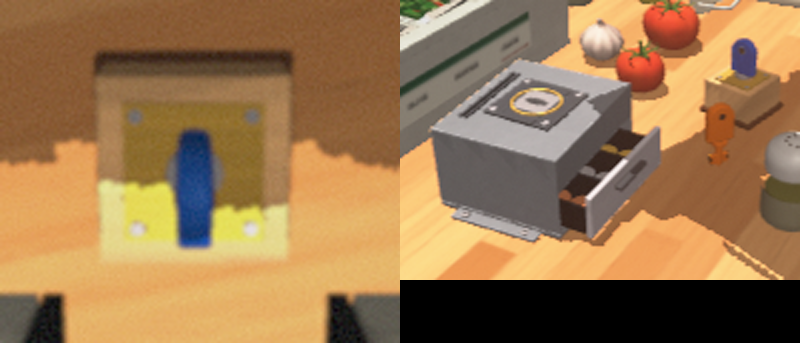

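Key upright in the stand with its head top at the original height, tray fully out, and stand unmoved. Handing in.

```bash
python3 -c "
from plant import r
print(r.close_job())"
```

```text
the job is handed in; nothing more can be done
None
```

The job is handed in at about 26 s of the 72 s allowed. The coin tray is out and the blue key is back in its stand.

- **Insertion:** I took the blue key and found the real hole with the wrist camera. It lies at x 0.639, y -0.228 m, with a yaw of about 1.1°. The key went in without measurable resistance, and the collar met the face at about 4.5 N.
- **Turning:** I turned it clockwise about 75° at low torque. Readings stayed around 0.1 N m near the latch, with one brief 0.16 N m partway that settled at once. The torque then fell and the picture showed the tray out. I turned it back a few degrees past home, then to the slot, and drew it out freely.
- **Last checks:** In the last pictures the tray is fully out, and the key stands upright with its head top at about 0.087 m, as expected when it is fully down. The stand centre is within about 1 mm of where it was. The gripper is open about 110 mm above the key's head.

One last check failed: the slot-finding script crashed because the key now covers the slot. The fit of the stand's top edges worked. I did not measure the bystanders again. The tomatoes and the shaker look unmoved in the final crop, and the scraper was outside it.

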